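# Put the flux bottles away, close the case and log it

### The job

Stand every flux bottle that is on the bench (white, yellow band, black cap) upright in a well of the blue storage case, then lower the lid gently until it is fully closed. Next take the red code reader from its holder, hold it square to the label on the closed lid with its window centred over the label about 6 cm away, keep it still for two seconds, and stand it back in its holder. Leave everything else on the bench where it is.

Things in the scene. Friction and masses are not known exactly. Their poses are not given: they have to be found in the camera images.
- case: blue storage case, fixed: open box, outside 150 (its x, front to back) x 310 (its y) x 98 mm high, walls and floor 5 mm thick, with a row of five wells for bottles inside. Origin at the centre of its underside, z up; its front is its -x side, towards the robot.
- case_well_mid (a point): centre of the middle well, on the case's inner floor 5 mm above the bench; case axes. A black foam insert 25 mm thick lies on that floor; its five wells, 48 mm square, go through to the floor (3 mm chamfers) and have their centres at -120, -60, 0, 60 and 120 mm along the case's y from here, 22 mm in front of the case's middle. A seated bottle's top is 9 mm below the rim.
- lid (a joint): angle of the lid in rad: 0 fully closed; starts at 1.55 to 1.8 (about upright); stops at 1.85. Flat blue lid, 150 x 310 x 8 mm, 0.3 kg, hinged on the case's back rim about the case's y axis. The hinge is stiff: the lid stays where it is left and must be moved all the way, with 3 to 5 N at its free edge. Its outer face carries a raised label block in the middle.
- lid_hinge (a point): middle of the lid's hinge line, on the back rim of the case, 75 mm behind the case's centre and 98.5 mm above its underside; the hinge line runs along the case's y. The lid reaches 150 mm from it; the lid's inner face passes through the hinge line.
- lid_tab (a point): middle of the yellow grip tab, 100 mm wide and 8 mm thick, in the plane of the lid, which sticks out 20 mm past the lid's free edge; this point is 160 mm from the hinge line.
- label: white label 44 x 80 mm with a black bar code on a raised block (50 x 90 mm) on the lid's outer face, 75 mm from the hinge line, 25 mm out from the lid's inner face. Origin at its centre; z is its outward normal, y runs along the hinge. With the lid closed it faces up, tipped 25 degrees (0.436 rad) towards the case's front (-x), about 124 mm above the bench.
- reader: code reader, upright stick 125 mm long: black head 42 mm in diameter from 0 to 32 mm, above it a round red handle 32 mm in diameter. 100 to 160 g. Its window is the head's end face, at the origin, and looks along its -z; z runs up the handle. It reads when held still for 1 s, 25 to 110 mm from the label, its axis within 15 mm of the label's centre and within 0.25 rad of square to it.
- holder: grey round holder cup for the reader, fixed to the bench: rim 62 mm across outside and about 52 mm inside, 45 mm high, inner floor 6 mm above the bench, on a base disc 100 mm across. Origin at the centre of its underside.
- bottle0: squat round flux bottle standing upright: weighted grey foot and white body 42 mm in diameter and 44 mm high with a yellow band, short shoulder, black cap 28 mm in diameter from 51 to 84 mm above its foot (grip it by the cap). 70 to 120 g. Origin at the centre of its foot, z up. Some of the five bottles may be absent. Belongs in the case.
- bottle1: squat round flux bottle standing upright: weighted grey foot and white body 42 mm in diameter and 44 mm high with a yellow band, short shoulder, black cap 28 mm in diameter from 51 to 84 mm above its foot (grip it by the cap). 70 to 120 g. Origin at the centre of its foot, z up. Some of the five bottles may be absent. Belongs in the case.
- bottle2: squat round flux bottle standing upright: weighted grey foot and white body 42 mm in diameter and 44 mm high with a yellow band, short shoulder, black cap 28 mm in diameter from 51 to 84 mm above its foot (grip it by the cap). 70 to 120 g. Origin at the centre of its foot, z up. Some of the five bottles may be absent. Belongs in the case.
- bottle3: squat round flux bottle standing upright: weighted grey foot and white body 42 mm in diameter and 44 mm high with a yellow band, short shoulder, black cap 28 mm in diameter from 51 to 84 mm above its foot (grip it by the cap). 70 to 120 g. Origin at the centre of its foot, z up. Some of the five bottles may be absent. Belongs in the case.
- bottle4: squat round flux bottle standing upright: weighted grey foot and white body 42 mm in diameter and 44 mm high with a yellow band, short shoulder, black cap 28 mm in diameter from 51 to 84 mm above its foot (grip it by the cap). 70 to 120 g. Origin at the centre of its foot, z up. Some of the five bottles may be absent. Belongs in the case.
- jar: amber glass jar with a brass lid, 48 mm in diameter, 62 mm high; origin at its foot. Not part of the job: leave it where it is.
- spool: copper spool of solder standing on end, 54 mm in diameter, 48 mm high; origin at its foot. Not part of the job: leave it where it is.
- driver: screwdriver lying on the bench, low; origin at its middle. Not part of the job: leave it where it is.
- brush: brush lying on the bench, low; origin at its middle. Not part of the job: leave it where it is.
- tape: yellow roll of tape, 80 mm in diameter, 20 mm high. Not part of the job: leave it where it is.
- tray: grey parts tray, 100 x 140 x 30 mm. Not part of the job: leave it where it is.
- board: green circuit board, 60 x 100 x 12 mm. Not part of the job: leave it where it is.

How it is judged:
By the outcome, as a careful person would: the job done as asked, in the order asked, and still so for the second after the job is handed in, with the robot touching nothing.
Of bottle0, bottle1, bottle2, bottle3, bottle4 only 3 to 5 are there at a start; the rules pass over those that are not, and their reading is None.
At some moment in a run one of bottle0, bottle1, bottle2, bottle3, bottle4 may be knocked a few centimetres aside while the robot is not near it.
It also fails if it takes over 210 s, if anything falls off the work surface, if the arm or the gripper's body presses on something with over 40 N, if the wrist force passes 120 N, or if a joint passes its speed limit or range.

### The arm

A 7-joint arm with a two-finger parallel gripper is mounted at the origin on the work surface. World frame = base frame: x ahead of the robot, y to its left, z up, the work surface at z = 0. Lengths are in mm, angles in degrees, forces in N, time in s.
With the tool pointing down it reaches from about 425 to 950 mm from the base axis. Payload 16.7 kg.
Tool frame: the origin (TCP) lies at the very end of the fingers, on their centre line; the grasp point (between the pads) lies 19 mm behind it (manip.tcp_to_grasp is the distance from the TCP to the grasp point, in mm); z points along the fingers, x is the direction in which the jaws open and shut, and the axes are right-handed (so a half turn about z gives the same grasp; the last joint's range is limited). The gripper opens to 94 mm and grips with 3 to 60 N. Pads are 16 mm wide; open, the fingers measure 119 mm over their backs; the gripper's body (75 mm by 177 mm) begins 78 mm behind the grasp point.
Start: joints at [-83.337, 24.414, 4.234, 92.017, -1.954, 63.644, -3.845], TCP at [177.315, 651.255, 205.467] pointing down, gripper open.
Joint ranges: [-163.25, 163.25], [-28.42, 122.38], [-70.27, 78.77], [12.13, 141.07], [-58.53, 238.53], [9.26, 117.41], [-156.51, 156.51]. Speed limits (degrees/s): [108.29, 108.29, 136.94, 136.94, 172.46, 172.46, 172.46].

### API

Orientations are given as a 3x3 rotation matrix whose columns are the frame's x, y, z axes.
In Python, from station import manip gives the robot as it stands. The module is installed in compiled form; this text tells all that it offers.
- The arm moves only by the tool arm_command, never from a script. Its argument "increments" is a list of rows, each an object with "slide": the shift along the tool's x, y, z scaled (see below), a list of three; "twist": the turn, a rotation vector about the tool's x, y, z scaled (see below), a list of three. A call has 1 to 10 rows; each row shifts and turns the commanded pose from where the row before left it, along the tool's axes as they then stand; what a row does not reach is not made up. The controller multiplies each number of a shift by 30 mm and each number of a turn by 5 degrees. A row lasts 1/8 s, in which the tool goes at most 62.5 mm and 10.7 degrees, less where a joint would pass 70% of its speed; a pose out of reach is approached as far as the arm can. A call with a number of a shift or a turn outside -1 to 1 is refused whole. A call with a gripper value outside its range is refused whole. "fingers" is the gripper's target within -1 to 1 (fully open at 1, half-way at 0, shut at -1), set as the call begins (left out, the last holds). The fingers move at their own pace and stop on an object; the grip force is fixed at half the most. Time passes only in rows, so rows that do not move let the fingers close. It gives the time, the measured TCP pose, the force and the opening at its end, in the units of the state.
- manip.sense(): the state, without advancing time (a new reading comes with each control period).
- manip.camera(name): name is "scene" or "top" or "wrist"; returns a dict with "color" (400x640x3 uint8, red, green, blue), "vfov" (degrees; the focal length in pixels is half the picture's height over the tangent of half this angle, whatever the lens; pixels are square), "cx", "cy" (the principal point, pixels), "R" (3x3) and "t" (3): a world point X has camera coordinates R X + t. Camera axes: x right, y down, z forward; pixel columns grow to the right and rows downward; lengths in mm; the calibration is good to about 2 mm. A picture is of the moment at which its call begins. There is no depth.
- manip.close_job(): hands the job in, once; it reports no verdict.
The state is a dict: "t": time; "joint_pos": joint angles; "joint_vel": joint speeds; "joint_torque": joint torques, N m; "tool_pos": TCP position; "ee_rot": TCP orientation; "ft_force": force on the tool from outside, world axes, zero at the start; "wrist_torque": the same for the moment, N m; "width": finger opening in mm.
Only numpy, scipy, OpenCV 4.12 (cv2) and the standard library are available. Lean on these libraries where they do the work, as an engineer would, in place of code of your own. Each camera call takes 0.05 s, during which the arm holds its last target. There are 200 camera calls.

## Working session

There is one attempt and no reset: what is moved stays moved. The work goes in short steps, Python scripts to look and compute and a tool call to move; the robot and the scene stay as the last step left them, time stands still between calls to the robot, and variables do not carry over. Pictures are saved under pics/ and viewed, about 12 in all and at most 16, crops included, and the job is handed in when it is done.

Besides the shell and the picture viewer there is one more tool, called after "Call:" as name(argument=value, ...), one argument or row to a line, values as JSON. arm_command: Moves the arm, as the interface text tells. Its arguments: {"type":"object","properties":{"increments":{"type":"array"},"fingers":{"type":"number"}},"required":["increments"]}

```bash
mkdir -p pics
python3 - <<'E'
from station import manip
import cv2,numpy as np
s=manip.sense();print({k:np.round(v,3).tolist() for k,v in s.items()})
for n in("scene","top","wrist"):
    c=manip.camera(n);cv2.imwrite(f"pics/{n}0.png",c["color"][:,:,::-1]);print(n,c["vfov"],c["cx"],c["cy"],np.round(c["R"],3).tolist(),np.round(c["t"],1).tolist(),[k for k in c])
E
```

```text
{'t': 0.0, 'joint_pos': [-83.338, 24.451, 4.231, 92.052, -1.954, 63.643, -3.846], 'joint_vel': [0.121, -0.065, -0.015, 0.026, 0.013, 0.028, -0.018], 'joint_torque': [0.0, -93.58, 3.667, -45.42, -0.049, 0.02, 0.0], 'tool_pos': [177.205, 650.864, 204.756], 'ee_rot': [[0.263, 0.965, -0.0], [0.965, -0.263, -0.001], [-0.001, 0.0, -1.0]], 'ft_force': [0.369, 0.587, 0.054], 'wrist_torque': [0.029, -0.048, -0.055], 'width': 94.166}
scene 54.36795609613145 317.1374268185524 194.03712961566904 [[-0.79, 0.614, -0.007], [0.4, 0.506, -0.764], [-0.465, -0.606, -0.646]] [424.1, -103.0, 1245.2] ['color', 'vfov', 'cx', 'cy', 'R', 't']
top 48.44314611994346 321.5163256870864 201.26967364334158 [[0.008, -1.0, -0.026], [-0.985, -0.004, -0.171], [0.171, 0.027, -0.985]] [-33.4, 539.5, 1089.6] ['color', 'vfov', 'cx', 'cy', 'R', 't']
wrist 66.56068198119914 321.10403875124064 199.58507493126262 [[0.262, 0.965, -0.001], [0.936, -0.254, 0.243], [0.235, -0.065, -0.97]] [-675.3, -26.1, 390.1] ['color', 'vfov', 'cx', 'cy', 'R', 't']
```

View pics/top0.png

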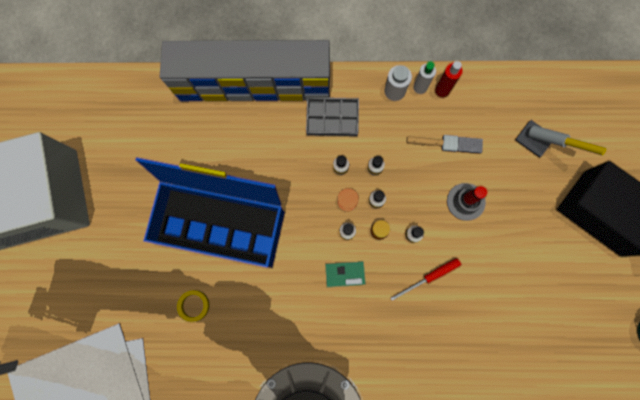

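View pics/scene0.png

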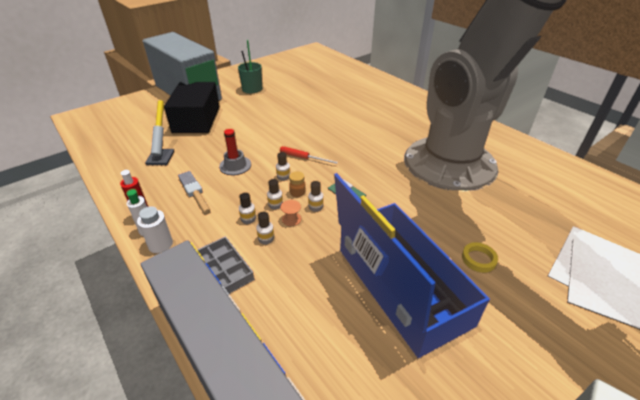

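The top view shows five bottles (caps near (341,160), (376,160), (378,195), (348,228), (415,231)). The case is at about (215,215), yawed roughly -12°, with five empty wells. The reader is at (480,192), its holder at (467,201), and the lid is about upright.

```bash
cat > h.py <<'E'
from station import manip
import cv2,numpy as np
def cam(n,save=None):
    c=manip.camera(n); c["f"]=200/np.tan(np.radians(c["vfov"]/2)); c["R"]=np.array(c["R"]);c["t"]=np.array(c["t"])
    if save: cv2.imwrite(save,c["color"][:,:,::-1])
    return c
def ray(c,uv):
    d=c["R"].T@np.array([(uv[0]-c["cx"])/c["f"],(uv[1]-c["cy"])/c["f"],1]); return -c["R"].T@c["t"],d
def on(c,uv,z):
    o,d=ray(c,uv); return (o+d*(z-o[2])/d[2])
def px(c,X):
    p=c["R"]@np.array(X,float)+c["t"]; return np.array([c["cx"]+c["f"]*p[0]/p[2],c["cy"]+c["f"]*p[1]/p[2]])
def tri(obs):
    A=0;b=0
    for c,uv in obs:
        o,d=ray(c,uv);d=d/np.linalg.norm(d);P=np.eye(3)-np.outer(d,d);A=A+P;b=b+P@o
    return np.linalg.solve(A,b)
def blobs(mask,amin):
    n,l,s,ce=cv2.connectedComponentsWithStats(mask.astype(np.uint8))
    return [(s[i,4],ce[i],s[i,:4],l==i) for i in range(1,n) if s[i,4]>=amin]
def delta(P,R=None):
    "slide units (30 mm) in the tool frame and rotvec units (5 deg) to reach P,R"
    from scipy.spatial.transform import Rotation as Ro
    s=manip.sense();R0=np.array(s["ee_rot"]);out=R0.T@(np.array(P)-s["tool_pos"])/30
    w=None if R is None else np.degrees(Ro.from_matrix(R0.T@R).as_rotvec())/5
    return np.round(out,2),None if w is None else np.round(w,2)
E
python3 - <<'E'
from h import *
c=cam("top")
print("bottles",[on(c,p,84)[:2].round() .tolist() for p in((341,159),(376,159),(378,194),(348,227),(415,230))])
print("jar",on(c,(380,228),62).round(),"spool",on(c,(347,199),48).round())
for p in((146,240),(272,266),(284,206)): print("rim",on(c,p,98).round())
for p in((174,226),(197,232),(219,237),(241,241),(263,245)): print("well",on(c,p,5).round())
print("holder",on(c,(467,201),20).round(), on(c,(480,191),131).round())
im=c["color"][:,:,::-1]
a=cv2.resize(im[145:275,130:295],None,fx=4.5,fy=4.5,interpolation=cv2.INTER_CUBIC);cv2.imwrite("pics/case1.png",a)
E
```

```text
bottles [[641.0, -79.0], [641.0, -167.0], [552.0, -170.0], [470.0, -96.0], [463.0, -259.0]]
jar [ 470. -176.   62.] spool [545. -95.  48.]
rim [434. 393.  98.]
rim [374.  85.  98.]
rim [519.  60.  98.]
well [479. 361.   5.]
well [463. 299.   5.]
well [451. 240.   5.]
well [440. 181.   5.]
well [430. 123.   5.]
holder [ 546. -407.   20.] [ 551. -405.  131.]
```

View pics/case1.png

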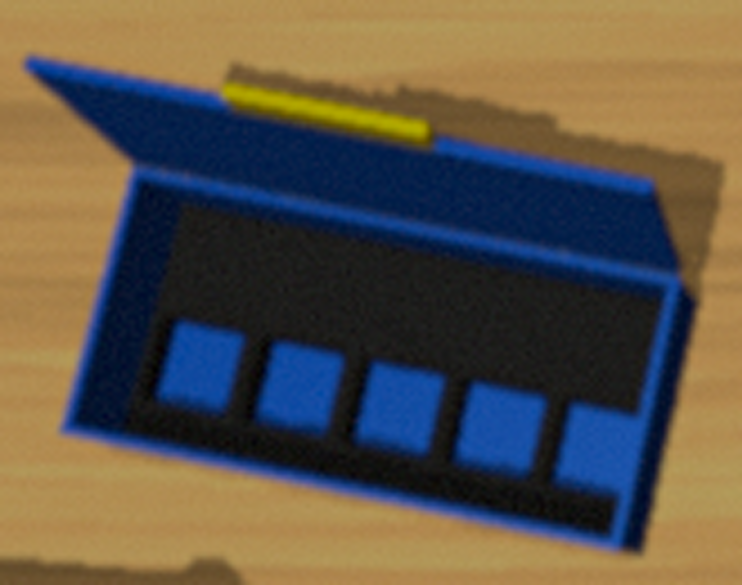

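Run:
```python
from h import *
from scipy.optimize import least_squares
c=cam("top")
P=np.array([on(c,(130+u/4.5,145+v/4.5),98)[:2] for u,v in((66,432),(628,550),(684,281),(133,172))])
L=np.array([(-75,155),(-75,-155),(75,-155),(75,155)])
def pose(p): a=p[2];return L@np.array([[np.cos(a),np.sin(a)],[-np.sin(a),np.cos(a)]])+p[:2]
r=least_squares(lambda p:(pose(p)-P).ravel(),[460,240,-.2]);print(r.x,np.degrees(r.x[2]),(pose(r.x)-P).round(1).tolist())
```

```text
[ 4.72984901e+02  2.30459136e+02 -1.91721139e-01] -10.984812099118244 [[-2.5, 0.6], [-1.0, 1.7], [2.0, -0.6], [1.5, -1.7]]
```

Call:
arm_command(
  increments=[
    {"slide":[0,0,-1],"twist":[0,0,0]},
    {"slide":[0,0,-1],"twist":[0,0,0]},
    {"slide":[-0.54,0.95,-0.25],"twist":[0,0,0]},
    {"slide":[-0.54,0.95,-0.25],"twist":[0,0,0]},
    {"slide":[-0.54,0.95,-0.25],"twist":[0,0,0]},
    {"slide":[-0.54,0.95,-0.25],"twist":[0,0,0]},
    {"slide":[-0.54,0.95,-0.25],"twist":[0,0,0]},
    {"slide":[-0.54,0.95,-0.25],"twist":[0,0,0]},
    {"slide":[-0.54,0.95,-0.25],"twist":[0,0,0]},
    {"slide":[-0.54,0.95,-0.25],"twist":[0,0,0]},
  ],
  fingers=0,
)

```text
t: 1.5
tool_pos: [363.9, 465.4, 325.7]
ee_rot: [[0.263, 0.965, -0.0], [0.965, -0.263, -0.0], [-0.0, -0.0, -1.0]]
ft_force: [-0.2, -0.8, -0.7]
width: 46.9
```

Call:
arm_command(
  increments=[
    {"slide":[-0.54,0.95,0],"twist":[0,0,0]},
    {"slide":[-0.54,0.95,0],"twist":[0,0,0]},
    {"slide":[-0.54,0.95,0],"twist":[0,0,0]},
    {"slide":[-0.54,0.95,0],"twist":[0,0,0]},
    {"slide":[-0.54,0.95,0],"twist":[0,0,0]},
    {"slide":[-1,0.43,0],"twist":[0,0,0]},
    {"slide":[-1,0.43,0],"twist":[0,0,0]},
    {"slide":[-1,0.43,0],"twist":[0,0,0]},
    {"slide":[-1,0.43,0],"twist":[0,0,0]},
    {"slide":[-1,0.43,0],"twist":[0,0,0]},
  ],
)

```text
t: 2.75
tool_pos: [502.3, 187.9, 325.5]
ee_rot: [[0.263, 0.965, 0.0], [0.965, -0.263, 0.0], [0.0, -0.0, -1.0]]
ft_force: [0.8, 1.0, -0.2]
width: 46.8
```

Run:
```python
from h import *
c=cam("wrist","pics/w1.png");print(c["R"].round(2).tolist(),(-c["R"].T@c["t"]).round())
np.save("w1.npy",c,allow_pickle=True)
```

```text
[[0.26, 0.97, 0.0], [0.94, -0.25, 0.24], [0.23, -0.06, -0.97]] [435. 207. 505.]
```

Call:
arm_command(
  increments=[
    {"slide":[-1,0.43,0],"twist":[0,0,-0.25]},
    {"slide":[-1,0.43,0],"twist":[0,0,-0.25]},
    {"slide":[-1,0.43,0],"twist":[0,0,-0.25]},
    {"slide":[-1,0.3,0],"twist":[0,0,0]},
    {"slide":[-1,0.3,0],"twist":[0,0,0]},
    {"slide":[-1,0.3,0],"twist":[0,0,0]},
    {"slide":[-1,0,0],"twist":[0,0,0]},
    {"slide":[-1,0,0],"twist":[0,0,0]},
    {"slide":[-1,0,0],"twist":[0,0,0]},
    {"slide":[-0.5,0,0],"twist":[0,0,0]},
  ],
)

```text
t: 4.05
tool_pos: [505.4, -105.4, 325.6]
ee_rot: [[0.201, 0.98, 0.0], [0.98, -0.201, 0.0], [0.0, 0.0, -1.0]]
ft_force: [0.4, 0.9, 0.6]
width: 47.1
```

Run:
```python
from h import *
c=cam("wrist","pics/w2.png");print((-c["R"].T@c["t"]).round())
np.save("w2.npy",c,allow_pickle=True)
a=cv2.imread("pics/w1.png");b=cv2.imread("pics/w2.png");cv2.imwrite("pics/w12.png",cv2.resize(np.vstack([a,b]),(480,600)))
```

```text
[437. -91. 505.]
```

View pics/w12.png

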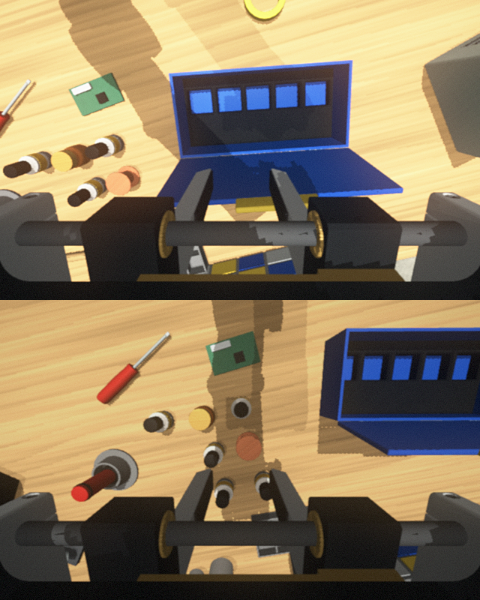

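Case in w1: rim corners at about (229,96), (469,83), (464,197), (243,209). All five wells are empty. w2 shows all five bottles standing.

```bash
cat >> h.py <<'E'
B0=[(641,-79),(641,-167),(552,-170),(470,-96),(463,-259)]
def caps(c,near,rad=45,zt=84,r=14):
    "centres of dark cap tops near given xy: far end (from the nadir) of the dark blob on plane zt"
    hsv=c["color"].astype(int);m=(hsv.max(2)<62)
    o=-c["R"].T@c["t"];out=[]
    bl=blobs(m,25)
    for q in near:
        best=None
        for a,ce,bb,mm in bl:
            p=on(c,ce,zt-12)[:2];d=np.hypot(*(p-q))
            if a<900 and d<rad and (best is None or a>best[0]):best=(a,mm)
        if best is None: out.append(None);continue
        ys,xs=np.nonzero(best[1]);W=np.array([on(c,(x,y),zt)[:2] for x,y in zip(xs,ys)])-o[:2]
        u=W.mean(0);u/=np.linalg.norm(u);n=np.array([-u[1],u[0]]);s=W@u;l=W@n
        lat=(l.max()+l.min())/2;out.append((o[:2]+u*(s.max()-r)+n*lat).round(1).tolist()+[int(best[0])])
    return out
E
python3 - <<'E'
from h import *
c=cam("top");print(caps(c,B0))
w=np.load("w2.npy",allow_pickle=True).item();print(caps(w,B0))
im=cv2.imread("pics/w1.png")[70:290,200:560];cv2.imwrite("pics/c2.png",cv2.resize(im,None,fx=2.2,fy=2.2,interpolation=cv2.INTER_CUBIC))
E
```

```text
[None, None, None, None, [456.8, -263.2, 33]]
[None, [636.9, -169.5, 331], [549.0, -171.4, 242], [466.0, -96.6, 292], [457.9, -244.2, 75]]
```

View pics/c2.png

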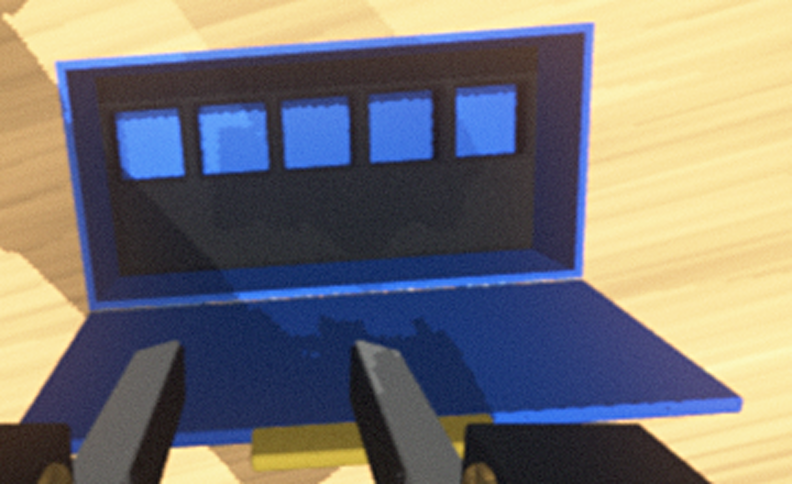

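Run:
```python
from h import *
from scipy.optimize import least_squares
w1=np.load("w1.npy",allow_pickle=True).item();w=np.load("w2.npy",allow_pickle=True).item()
P=np.array([on(w1,(200+u/2.2,70+v/2.2),98)[:2] for u,v in((594,23),(58,63),(92,307),(582,278))])
L=np.array([(-75,155),(-75,-155),(75,-155),(75,155)])
def pose(p,L=L): a=p[2];return L@np.array([[np.cos(a),np.sin(a)],[-np.sin(a),np.cos(a)]])+p[:2]
r=least_squares(lambda p:(pose(p)-P).ravel(),[460,240,-.2]);print(r.x,np.degrees(r.x[2]),(pose(r.x)-P).round(1).tolist())
print("wells",pose(r.x,np.array([(-22,y) for y in(-120,-60,0,60,120)])).round(1).tolist())
for i,(u,v) in enumerate(((150,143),(235,140),(317,133),(402,127),(487,121))):print(on(w1,(200+u/2.2,70+v/2.2),5)[:2].round(1))
c=cam("top")
for q in B0:
    u=px(c,(*q,84)).round().astype(int);print(u,c["color"][u[1]-5:u[1]+6,u[0]].max(1))
    u=px(w,(*q,84)).round().astype(int);print(u,w["color"][u[1]-14:u[1]+15:2,u[0]].max(1))
```

```text
[ 4.76543395e+02  2.35529987e+02 -1.98378583e-01] -11.366255538774451 [[0.0, 1.3], [-1.6, -0.6], [1.4, -1.8], [0.2, 1.0]]
wells [[431.3, 122.2], [443.2, 181.0], [455.0, 239.9], [466.8, 298.7], [478.6, 357.5]]
[430.3 120.4]
[444.5 180.8]
[455.3 239.7]
[467.4 300.3]
[479.3 360.6]
[341 159] [117 116 113 108 103 101 103 107 106 102 105]
[356 259] [ 35  36  41  37  44  39  33  38  35  33  36  85 158 152 150]
[376 159] [119 119 121 121 122 123 123 124 123 124 123]
[298 270] [ 38  36  35  38  36  47  42  37  32  33  36 136 154 149 141]
[378 194] [123 123 124 122 122 122 121 121 122 123 123]
[283 215] [ 66  42  48  70  65  62  60  57  66  57  42  95 145 113  83]
[348 227] [115 117 116 116 115 115 116 116 117 116 117]
[322 148] [143  70  41  48  46  48  47  50  45  42  48  69 116 115 120]
[415 230] [76 77 74 75 76 76 76 76 74 77 74]
[206 167] [236 125  55  57  77  80  76  68  67  76  58 123 234 227 224]
```

```bash
sed -i 's/max(2)<62/max(2)<95/' h.py
python3 - <<'E'
from h import *
c=cam("top");c["color"]=cv2.imread("pics/top0.png")[:,:,::-1];print(caps(c,B0,30))
w=np.load("w2.npy",allow_pickle=True).item();print(caps(w,B0,30))
print(manip.sense()["tool_pos"])
E
```

```text
[[637.3, -79.1, 108], [636.5, -169.4, 109], [548.3, -171.2, 111], [468.1, -96.3, 116], [459.8, -263.0, 119]]
[None, [638.2, -169.9, 367], [549.6, -172.3, 348], [466.2, -96.0, 337], [460.8, -264.4, 402]]
[ 505.95737374 -103.1616344   325.42602778]
```

Call:
arm_command(
  increments=[
    {"slide":[-0.01,-0.66,1],"twist":[0,0,0]},
    {"slide":[-0.01,-0.66,1],"twist":[0,0,0]},
    {"slide":[0,0,1],"twist":[0,0,0]},
    {"slide":[0,0,1],"twist":[0,0,0]},
    {"slide":[0,0,1],"twist":[0,0,0]},
    {"slide":[0,0,1],"twist":[0,0,0]},
    {"slide":[0,0,1],"twist":[0,0,0]},
    {"slide":[0,0,1],"twist":[0,0,0]},
    {"slide":[0,0,0.6],"twist":[0,0,0]},
    {"slide":[0,0,0],"twist":[0,0,0]},
  ],
  fingers=0,
)

```text
t: 5.5
tool_pos: [466.3, -95.8, 66.4]
ee_rot: [[0.198, 0.98, -0.003], [0.98, -0.198, -0.0], [-0.001, -0.003, -1.0]]
ft_force: [0.5, -0.2, 0.2]
width: 46.9
```

Call:
arm_command(
  increments=[
    {"slide":[0,0,0.5],"twist":[0,0,0]},
    {"slide":[0,0,0],"twist":[0,0,0]},
  ],
)

```text
t: 5.75
tool_pos: [466.6, -96.5, 52.0]
ee_rot: [[0.199, 0.98, -0.001], [0.98, -0.199, 0.0], [-0.0, -0.001, -1.0]]
ft_force: [-0.5, 0.2, -0.4]
width: 47.1
```

Call:
arm_command(
  increments=[
    {"slide":[0,0,0],"twist":[0,0,0]},
    {"slide":[0,0,0],"twist":[0,0,0]},
    {"slide":[0,0,0],"twist":[0,0,0]},
    {"slide":[0,0,0],"twist":[0,0,0]},
    {"slide":[0,0,-0.5],"twist":[0,0,0]},
    {"slide":[0,0,-1],"twist":[0,0,0]},
    {"slide":[0,0,-1],"twist":[0,0,0]},
    {"slide":[0,0,-1],"twist":[0,0,0]},
    {"slide":[0,0,-0.65],"twist":[0,0,0]},
    {"slide":[0,0,0],"twist":[0,0,0]},
  ],
  fingers=-1,
)

```text
t: 7.0
tool_pos: [467.5, -96.9, 178.7]
ee_rot: [[0.199, 0.98, 0.003], [0.98, -0.199, 0.001], [0.001, 0.003, -1.0]]
ft_force: [-0.5, 1.0, -1.4]
width: 27.4
```

Run:
```python
from h import *
s=manip.sense();print(s["tool_pos"],s["width"],s["ft_force"]);print(delta((431.3,122.2,175)))
```

```text
[467.52096716 -96.86015885 178.67102172] 27.42061185693168 [-0.51861144  1.02874398 -1.39108343]
(array([ 6.92, -2.64,  0.12]), None)
```

Call:
arm_command(
  increments=[
    {"slide":[0.6,-0.33,0],"twist":[0,0,0]},
    {"slide":[1,-0.33,0],"twist":[0,0,0]},
    {"slide":[1,-0.33,0],"twist":[0,0,0]},
    {"slide":[1,-0.33,0],"twist":[0,0,0]},
    {"slide":[1,-0.33,0],"twist":[0,0,0]},
    {"slide":[1,-0.33,0],"twist":[0,0,0]},
    {"slide":[0.8,-0.33,0],"twist":[0,0,0]},
    {"slide":[0.52,-0.33,0],"twist":[0,0,0]},
    {"slide":[0,0,0],"twist":[0,0,0]},
  ],
)

```text
t: 8.12
tool_pos: [429.8, 123.1, 176.4]
ee_rot: [[0.197, 0.98, -0.001], [0.98, -0.197, -0.001], [-0.001, -0.001, -1.0]]
ft_force: [-0.1, 0.3, -0.5]
width: 27.4
```

Run:
```python
from h import *
print(delta((431.3,122.2,60)),manip.sense()["tool_pos"])
c=cam("wrist","pics/w3.png")
```

```text
(array([-0.01,  0.06,  3.88]), None) [429.78592817 123.05016324 176.38853504]
```

View pics/w3.png

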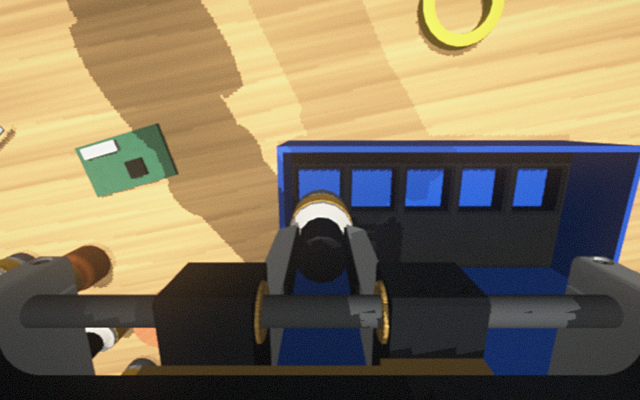

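The wrist picture shows the bottle (at (322,235)) held over the first well (at (320,185)). The gripper is square to the case.

Call:
arm_command(
  increments=[
    {"slide":[0,0.05,1],"twist":[0,0,0]},
    {"slide":[0,0,1],"twist":[0,0,0]},
    {"slide":[0,0,0.9],"twist":[0,0,0]},
    {"slide":[0,0,0.5],"twist":[0,0,0]},
    {"slide":[0,0,0.4],"twist":[0,0,0]},
    {"slide":[0,0,0.1],"twist":[0,0,0]},
    {"slide":[0,0,0],"twist":[0,0,0]},
  ],
)

```text
t: 9.05
tool_pos: [432.3, 122.1, 60.3]
ee_rot: [[0.199, 0.98, 0.0], [0.98, -0.199, 0.0], [0.0, 0.0, -1.0]]
ft_force: [0.3, 0.4, -1.4]
width: 27.6
```

Call:
arm_command(
  increments=[
    {"slide":[0,0,0.08],"twist":[0,0,0]},
  ],
)

```text
t: 9.18
tool_pos: [432.4, 122.4, 58.1]
ee_rot: [[0.199, 0.98, 0.001], [0.98, -0.199, 0.001], [0.001, 0.001, -1.0]]
ft_force: [0.0, -0.3, -0.9]
width: 27.3
```

Call:
arm_command(
  increments=[
    {"slide":[0,0,0],"twist":[0,0,0]},
    {"slide":[0,0,0],"twist":[0,0,0]},
    {"slide":[0,0,-0.5],"twist":[0,0,0]},
    {"slide":[0,0,-1],"twist":[0,0,0]},
    {"slide":[0,0,-1],"twist":[0,0,0]},
    {"slide":[0,0,-0.5],"twist":[0,0,0]},
  ],
  fingers=0,
)

```text
t: 9.93
tool_pos: [432.5, 122.4, 149.0]
ee_rot: [[0.199, 0.98, 0.002], [0.98, -0.199, 0.001], [0.001, 0.001, -1.0]]
ft_force: [0.3, 0.2, 0.1]
width: 46.9
```

Run:
```python
from h import *
c=cam("top");print(caps(c,B0,45));print(manip.sense()["tool_pos"],delta((549,-171.8,150)))
```

```text
[[637.3, -79.1, 109], [636.5, -169.4, 108], [548.4, -171.1, 110], None, [459.8, -263.0, 119]]
[432.95650802 122.5600311  149.94736956] (array([-8.84,  5.74, -0.01]), None)
```

Call:
arm_command(
  increments=[
    {"slide":[-0.8,0.57,0],"twist":[0,0,0]},
    {"slide":[-1,0.57,0],"twist":[0,0,0]},
    {"slide":[-1,0.57,0],"twist":[0,0,0]},
    {"slide":[-1,0.57,0],"twist":[0,0,0]},
    {"slide":[-1,0.57,0],"twist":[0,0,0]},
    {"slide":[-1,0.57,0],"twist":[0,0,0]},
    {"slide":[-1,0.57,0],"twist":[0,0,0]},
    {"slide":[-1,0.57,0],"twist":[0,0,0]},
    {"slide":[-0.7,0.57,0],"twist":[0,0,0]},
    {"slide":[-0.34,0.6,0],"twist":[0,0,0]},
  ],
)

```text
t: 11.22
tool_pos: [547.4, -173.5, 146.5]
ee_rot: [[0.201, 0.98, -0.001], [0.98, -0.201, -0.0], [-0.001, -0.001, -1.0]]
ft_force: [0.1, 0.5, -0.4]
width: 47.3
```

Run:
```python
from h import *
print(manip.sense()["tool_pos"],delta((549,-171.8,52)))
```

```text
[ 547.40572683 -173.53502963  146.53639708] (array([0.07, 0.04, 3.15]), None)
```

Call:
arm_command(
  increments=[
    {"slide":[0,0,0.8],"twist":[0,0,0]},
    {"slide":[0,0,1],"twist":[0,0,0]},
    {"slide":[0,0,0.9],"twist":[0,0,0]},
    {"slide":[0,0,0.5],"twist":[0,0,0]},
    {"slide":[0,0,0],"twist":[0,0,0]},
  ],
)

```text
t: 11.85
tool_pos: [546.9, -172.1, 50.6]
ee_rot: [[0.199, 0.98, -0.002], [0.98, -0.199, -0.0], [-0.0, -0.002, -1.0]]
ft_force: [0.8, -0.4, 0.4]
width: 46.8
```

Call:
arm_command(
  increments=[
    {"slide":[0,0,0],"twist":[0,0,0]},
    {"slide":[0,0,0],"twist":[0,0,0]},
    {"slide":[0,0,0],"twist":[0,0,0]},
    {"slide":[0,0,0],"twist":[0,0,0]},
    {"slide":[0,0,-0.5],"twist":[0,0,0]},
    {"slide":[0,0,-1],"twist":[0,0,0]},
    {"slide":[0,0,-1],"twist":[0,0,0]},
    {"slide":[0,0,-1],"twist":[0,0,0]},
    {"slide":[0,0,-0.7],"twist":[0,0,0]},
    {"slide":[0,0,0],"twist":[0,0,0]},
  ],
  fingers=-1,
)

```text
t: 13.1
tool_pos: [548.4, -172.2, 179.5]
ee_rot: [[0.199, 0.98, 0.003], [0.98, -0.199, 0.0], [0.001, 0.003, -1.0]]
ft_force: [-0.9, -0.5, -1.0]
width: 27.3
```

Run:
```python
from h import *
print(manip.sense()["tool_pos"],delta((443.2,181,178)))
```

```text
[ 548.40652095 -172.17615033  179.52321741] (array([10.84, -5.78,  0.04]), None)
```

Call:
arm_command(
  increments=[
    {"slide":[0.6,-0.48,0],"twist":[0,0,0]},
    {"slide":[1,-0.48,0],"twist":[0,0,0]},
    {"slide":[1,-0.48,0],"twist":[0,0,0]},
    {"slide":[1,-0.48,0],"twist":[0,0,0]},
    {"slide":[1,-0.48,0],"twist":[0,0,0]},
    {"slide":[1,-0.48,0],"twist":[0,0,0]},
    {"slide":[1,-0.48,0],"twist":[0,0,0]},
    {"slide":[1,-0.48,0],"twist":[0,0,0]},
    {"slide":[1,-0.48,0],"twist":[0,0,0]},
    {"slide":[1,-0.48,0],"twist":[0,0,0]},
  ],
)

```text
t: 14.35
tool_pos: [463.0, 139.7, 177.0]
ee_rot: [[0.199, 0.98, -0.001], [0.98, -0.199, -0.0], [-0.001, -0.001, -1.0]]
ft_force: [0.2, -0.5, -0.6]
width: 27.3
```

Call:
arm_command(
  increments=[
    {"slide":[0.8,-0.48,0],"twist":[0,0,0]},
    {"slide":[0.44,-0.48,0],"twist":[0,0,0]},
    {"slide":[0,0,0],"twist":[0,0,0]},
    {"slide":[0,0,0.6],"twist":[0,0,0]},
    {"slide":[0,0,0.9],"twist":[0,0,0]},
    {"slide":[0,0,0.5],"twist":[0,0,0]},
    {"slide":[0,0,0],"twist":[0,0,0]},
  ],
)

```text
t: 15.22
tool_pos: [442.7, 180.2, 116.8]
ee_rot: [[0.2, 0.98, -0.002], [0.98, -0.2, -0.002], [-0.002, -0.001, -1.0]]
ft_force: [0.1, -0.1, -1.0]
width: 27.5
```

Run:
```python
from h import *
print(manip.sense()["tool_pos"],delta((443.2,181,58)));c=cam("top");print(caps(c,B0,45))
```

```text
[442.74179351 180.20998026 116.80426389] (array([0.03, 0.01, 1.96]), None)
[[637.3, -79.1, 106], [636.5, -169.4, 108], None, None, [459.8, -263.0, 116]]
```

Call:
arm_command(
  increments=[
    {"slide":[0.02,0,0.7],"twist":[0,0,0]},
    {"slide":[0,0,0.7],"twist":[0,0,0]},
    {"slide":[0,0,0.4],"twist":[0,0,0]},
    {"slide":[0,0,0.15],"twist":[0,0,0]},
    {"slide":[0,0,0],"twist":[0,0,0]},
  ],
)

```text
t: 15.9
tool_pos: [443.3, 181.7, 59.4]
ee_rot: [[0.199, 0.98, 0.0], [0.98, -0.199, 0.0], [0.0, 0.0, -1.0]]
ft_force: [-1.1, 0.0, -1.7]
width: 27.6
```

Call:
arm_command(
  increments=[
    {"slide":[0,0,0],"twist":[0,0,0]},
    {"slide":[0,0,0],"twist":[0,0,0]},
    {"slide":[0,0,-0.5],"twist":[0,0,0]},
    {"slide":[0,0,-1],"twist":[0,0,0]},
    {"slide":[0,0,-1],"twist":[0,0,0]},
    {"slide":[0,0,-0.6],"twist":[0,0,0]},
  ],
  fingers=0,
)

```text
t: 16.65
tool_pos: [443.8, 181.8, 154.6]
ee_rot: [[0.199, 0.98, 0.002], [0.98, -0.199, 0.001], [0.002, 0.002, -1.0]]
ft_force: [0.2, -0.4, 0.3]
width: 47.0
```

Run:
```python
from h import *
print(manip.sense()["tool_pos"],delta((637.3,-169.6,150)));c=cam("top");print(caps(c,B0,45))
```

```text
[443.79572204 181.79887742 154.58549111] (array([-10.19,   8.66,   0.15]), None)
[[637.3, -79.1, 106], [636.5, -169.4, 108], None, None, [459.8, -263.0, 116]]
```

Call:
arm_command(
  increments=[
    {"slide":[-0.6,0.72,0],"twist":[0,0,0]},
    {"slide":[-1,0.72,0],"twist":[0,0,0]},
    {"slide":[-1,0.72,0],"twist":[0,0,0]},
    {"slide":[-1,0.72,0],"twist":[0,0,0]},
    {"slide":[-1,0.72,0],"twist":[0,0,0]},
    {"slide":[-1,0.72,0],"twist":[0,0,0]},
    {"slide":[-1,0.72,0],"twist":[0,0,0]},
    {"slide":[-1,0.72,0],"twist":[0,0,0]},
    {"slide":[-1,0.72,0],"twist":[0,0,0]},
    {"slide":[-0.9,0.72,0],"twist":[0,0,0]},
  ],
)

```text
t: 17.95
tool_pos: [598.5, -141.9, 152.8]
ee_rot: [[0.199, 0.98, 0.0], [0.98, -0.199, -0.0], [-0.0, 0.0, -1.0]]
ft_force: [-0.3, 0.2, 0.4]
width: 46.9
```

Call:
arm_command(
  increments=[
    {"slide":[-0.5,0.72,0],"twist":[0,0,0]},
    {"slide":[-0.19,0.72,0],"twist":[0,0,0]},
    {"slide":[0,0,0],"twist":[0,0,0]},
  ],
)

```text
t: 18.32
tool_pos: [637.0, -170.4, 152.4]
ee_rot: [[0.2, 0.98, 0.0], [0.98, -0.2, -0.001], [-0.001, 0.0, -1.0]]
ft_force: [0.1, 0.3, -0.7]
width: 47.2
```

Run:
```python
from h import *
print(manip.sense()["tool_pos"],delta((637.3,-169.6,52)))
```

```text
[ 636.98626536 -170.35224834  152.39512196] (array([0.03, 0.  , 3.35]), None)
```

Call:
arm_command(
  increments=[
    {"slide":[0.02,0,0.8],"twist":[0,0,0]},
    {"slide":[0,0,1],"twist":[0,0,0]},
    {"slide":[0,0,1],"twist":[0,0,0]},
    {"slide":[0,0,0.55],"twist":[0,0,0]},
    {"slide":[0,0,0],"twist":[0,0,0]},
  ],
)

```text
t: 18.95
tool_pos: [635.8, -168.6, 51.2]
ee_rot: [[0.199, 0.98, -0.001], [0.98, -0.199, 0.0], [-0.0, -0.001, -1.0]]
ft_force: [0.6, 0.5, 0.0]
width: 47.1
```

Call:
arm_command(
  increments=[
    {"slide":[0,0,0],"twist":[0,0,0]},
    {"slide":[0,0,0],"twist":[0,0,0]},
    {"slide":[0,0,0],"twist":[0,0,0]},
    {"slide":[0,0,0],"twist":[0,0,0]},
    {"slide":[0,0,-0.5],"twist":[0,0,0]},
    {"slide":[0,0,-1],"twist":[0,0,0]},
    {"slide":[0,0,-1],"twist":[0,0,0]},
    {"slide":[0,0,-1],"twist":[0,0,0]},
    {"slide":[0,0,-0.7],"twist":[0,0,0]},
    {"slide":[0,0,0],"twist":[0,0,0]},
  ],
  fingers=-1,
)

```text
t: 20.2
tool_pos: [637.2, -169.1, 179.3]
ee_rot: [[0.199, 0.98, 0.003], [0.98, -0.199, -0.0], [0.0, 0.003, -1.0]]
ft_force: [0.6, 0.1, -1.6]
width: 27.9
```

Run:
```python
from h import *
print(manip.sense()["tool_pos"],delta((455,239.9,178)))
```

```text
[ 637.163481   -169.084212    179.27765534] (array([12.15, -8.66,  0.03]), None)
```

Call:
arm_command(
  increments=[
    {"slide":[0.3,-0.6,0],"twist":[0,0,0]},
    {"slide":[0.4,-1,0],"twist":[0,0,0]},
    {"slide":[0.4,-1,0],"twist":[0,0,0]},
    {"slide":[0.4,-1,0],"twist":[0,0,0]},
    {"slide":[0.4,-1,0],"twist":[0,0,0]},
    {"slide":[0.4,-1,0],"twist":[0,0,0]},
    {"slide":[0.4,-1,0],"twist":[0,0,0]},
    {"slide":[0.4,-1,0],"twist":[0,0,0]},
    {"slide":[0.8,-0.8,0],"twist":[0,0,0]},
    {"slide":[1,-0.26,0],"twist":[0,0,0]},
  ],
)

```text
t: 21.45
tool_pos: [409.4, 27.5, 177.0]
ee_rot: [[0.199, 0.98, -0.001], [0.98, -0.199, 0.0], [0.0, -0.001, -1.0]]
ft_force: [0.5, 0.5, -1.2]
width: 27.5
```

Call:
arm_command(
  increments=[
    {"slide":[1,0,0],"twist":[0,0,0]},
    {"slide":[1,0,0],"twist":[0,0,0]},
    {"slide":[1,0,0],"twist":[0,0,0]},
    {"slide":[1,0,0],"twist":[0,0,0]},
    {"slide":[1,0,0],"twist":[0,0,0]},
    {"slide":[1,0,0],"twist":[0,0,0]},
    {"slide":[0.8,0,0],"twist":[0,0,0]},
    {"slide":[0.45,0,0],"twist":[0,0,0]},
    {"slide":[0,0,0],"twist":[0,0,0]},
  ],
)

```text
t: 22.58
tool_pos: [454.3, 240.2, 177.2]
ee_rot: [[0.198, 0.98, -0.0], [0.98, -0.198, -0.001], [-0.001, -0.0, -1.0]]
ft_force: [-0.2, -0.5, -1.3]
width: 27.4
```

Run:
```python
from h import *
print(manip.sense()["tool_pos"],delta((455,239.9,57)));c=cam("top");print(caps(c,B0,45))
c=cam("wrist","pics/w4.png")
```

```text
[454.33674348 240.19191992 177.21715502] (array([-0.  ,  0.02,  4.01]), None)
[[637.4, -78.2, 102], None, None, None, [460.0, -262.9, 113]]
```

View pics/w4.png

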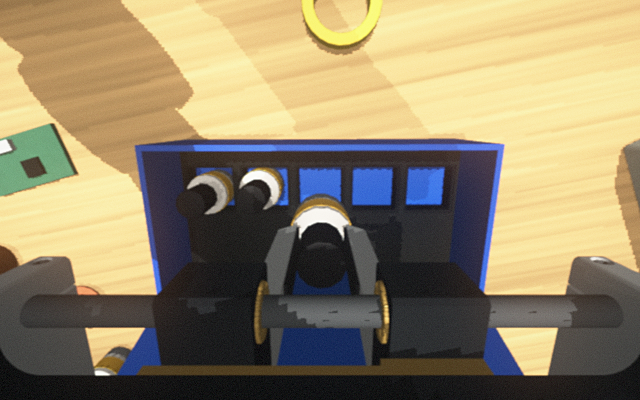

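The third bottle is held over the middle well (320,190). Wells 1 and 2 each hold a seated bottle.

Call:
arm_command(
  increments=[
    {"slide":[0,0.02,0.8],"twist":[0,0,0]},
    {"slide":[0,0,1],"twist":[0,0,0]},
    {"slide":[0,0,1],"twist":[0,0,0]},
    {"slide":[0,0,0.6],"twist":[0,0,0]},
    {"slide":[0,0,0.4],"twist":[0,0,0]},
    {"slide":[0,0,0.2],"twist":[0,0,0]},
    {"slide":[0,0,0],"twist":[0,0,0]},
  ],
)

```text
t: 23.55
tool_pos: [454.9, 239.5, 57.7]
ee_rot: [[0.199, 0.98, -0.0], [0.98, -0.199, -0.0], [-0.0, -0.0, -1.0]]
ft_force: [-1.9, 0.2, -1.9]
width: 27.3
```

Call:
arm_command(
  increments=[
    {"slide":[0,0,0],"twist":[0,0,0]},
    {"slide":[0,0,0],"twist":[0,0,0]},
    {"slide":[0,0,-0.5],"twist":[0,0,0]},
    {"slide":[0,0,-1],"twist":[0,0,0]},
    {"slide":[0,0,-1],"twist":[0,0,0]},
    {"slide":[0,0,-0.6],"twist":[0,0,0]},
    {"slide":[-0.6,0,0],"twist":[0,0,0]},
    {"slide":[-1,0,0],"twist":[0,0,0]},
    {"slide":[-1,0,0],"twist":[0,0,0]},
    {"slide":[-1,0,0],"twist":[0,0,0]},
  ],
  fingers=0,
)

```text
t: 24.8
tool_pos: [432.1, 130.8, 149.8]
ee_rot: [[0.2, 0.98, -0.001], [0.98, -0.2, -0.001], [-0.001, -0.001, -1.0]]
ft_force: [1.6, -0.3, -0.2]
width: 47.1
```

Run:
```python
from h import *
print(manip.sense()["tool_pos"],delta((637.3,-79.1,150)));c=cam("top");print(caps(c,B0,45))
```

```text
[432.10375658 130.84679336 149.83909345] (array([-5.49,  8.1 , -0.01]), None)
[[637.3, -79.1, 108], None, None, None, [459.8, -263.0, 118]]
```

Call:
arm_command(
  increments=[
    {"slide":[-1,0,0],"twist":[0,0,0]},
    {"slide":[-1,0.2,0],"twist":[0,0,0]},
    {"slide":[-1,0.4,0],"twist":[0,0,0]},
    {"slide":[-1,0.6,0],"twist":[0,0,0]},
    {"slide":[-1,1,0],"twist":[0,0,0]},
    {"slide":[-0.49,1,0],"twist":[0,0,0]},
    {"slide":[0,1,0],"twist":[0,0,0]},
    {"slide":[0,1,0],"twist":[0,0,0]},
    {"slide":[0,1,0],"twist":[0,0,0]},
    {"slide":[0,1,0],"twist":[0,0,0]},
  ],
)

```text
t: 26.1
tool_pos: [611.6, -72.5, 149.8]
ee_rot: [[0.201, 0.98, -0.002], [0.98, -0.201, -0.0], [-0.001, -0.002, -1.0]]
ft_force: [-0.2, 0.0, 1.0]
width: 46.9
```

Call:
arm_command(
  increments=[
    {"slide":[0,0.6,0],"twist":[0,0,0]},
    {"slide":[0,0.3,0],"twist":[0,0,0]},
    {"slide":[0,0,0],"twist":[0,0,0]},
    {"slide":[0,0,0],"twist":[0,0,0]},
  ],
)

```text
t: 26.6
tool_pos: [637.9, -76.0, 150.5]
ee_rot: [[0.199, 0.98, -0.001], [0.98, -0.199, 0.0], [0.0, -0.001, -1.0]]
ft_force: [0.3, -0.2, -0.2]
width: 46.8
```

Run:
```python
from h import *
print(manip.sense()["tool_pos"],delta((637.3,-79.1,52)))
```

```text
[637.91519871 -75.98710757 150.52900556] (array([-0.11,  0.  ,  3.28]), None)
```

Call:
arm_command(
  increments=[
    {"slide":[-0.1,0,0.8],"twist":[0,0,0]},
    {"slide":[0,0,1],"twist":[0,0,0]},
    {"slide":[0,0,1],"twist":[0,0,0]},
    {"slide":[0,0,0.5],"twist":[0,0,0]},
    {"slide":[0,0,0],"twist":[0,0,0]},
  ],
)

```text
t: 27.22
tool_pos: [637.6, -78.7, 51.2]
ee_rot: [[0.199, 0.98, -0.001], [0.98, -0.199, -0.0], [-0.0, -0.001, -1.0]]
ft_force: [0.2, 0.4, 0.8]
width: 47.1
```

Call:
arm_command(
  increments=[
    {"slide":[0,0,0],"twist":[0,0,0]},
    {"slide":[0,0,0],"twist":[0,0,0]},
    {"slide":[0,0,0],"twist":[0,0,0]},
    {"slide":[0,0,0],"twist":[0,0,0]},
    {"slide":[0,0,-0.5],"twist":[0,0,0]},
    {"slide":[0,0,-1],"twist":[0,0,0]},
    {"slide":[0,0,-1],"twist":[0,0,0]},
    {"slide":[0,0,-1],"twist":[0,0,0]},
    {"slide":[0,0,-0.7],"twist":[0,0,0]},
    {"slide":[0,0,0],"twist":[0,0,0]},
  ],
  fingers=-1,
)

```text
t: 28.48
tool_pos: [639.1, -78.8, 179.7]
ee_rot: [[0.199, 0.98, 0.003], [0.98, -0.199, 0.0], [0.001, 0.003, -1.0]]
ft_force: [0.0, 0.6, -0.5]
width: 27.7
```

Run:
```python
from h import *
print(manip.sense()["tool_pos"],delta((466.8,298.7,178)))
```

```text
[639.07447343 -78.81031627 179.74021636] (array([11.19, -8.13,  0.04]), None)
```

Call:
arm_command(
  increments=[
    {"slide":[0,-0.6,0],"twist":[0,0,0]},
    {"slide":[0,-1,0],"twist":[0,0,0]},
    {"slide":[0,-1,0],"twist":[0,0,0]},
    {"slide":[0.2,-1,0],"twist":[0,0,0]},
    {"slide":[0.4,-1,0],"twist":[0,0,0]},
    {"slide":[0.6,-1,0],"twist":[0,0,0]},
    {"slide":[0.8,-1,0],"twist":[0,0,0]},
    {"slide":[1,-1,0],"twist":[0,0,0]},
    {"slide":[1,-0.53,0],"twist":[0,0,0]},
    {"slide":[1,0,0],"twist":[0,0,0]},
  ],
)

```text
t: 29.72
tool_pos: [427.7, 117.9, 177.3]
ee_rot: [[0.198, 0.98, -0.001], [0.98, -0.198, 0.0], [0.0, -0.001, -1.0]]
ft_force: [-0.1, 0.0, -0.3]
width: 27.6
```

Call:
arm_command(
  increments=[
    {"slide":[1,0,0],"twist":[0,0,0]},
    {"slide":[1,0,0],"twist":[0,0,0]},
    {"slide":[1,0,0],"twist":[0,0,0]},
    {"slide":[1,0,0],"twist":[0,0,0]},
    {"slide":[1,0,0],"twist":[0,0,0]},
    {"slide":[0.8,0,0],"twist":[0,0,0]},
    {"slide":[0.39,0,0],"twist":[0,0,0]},
    {"slide":[0,0,0],"twist":[0,0,0]},
  ],
)

```text
t: 30.72
tool_pos: [466.0, 298.9, 177.3]
ee_rot: [[0.199, 0.98, -0.0], [0.98, -0.199, -0.001], [-0.001, -0.0, -1.0]]
ft_force: [-1.0, -0.9, 0.4]
width: 27.5
```

Run:
```python
from h import *
print(manip.sense()["tool_pos"],delta((466.8,298.7,57)));c=cam("top");print(caps(c,B0,60))
```

```text
[466.03295803 298.94485474 177.28159664] (array([-0.  ,  0.03,  4.01]), None)
[None, None, None, None, [460.0, -262.9, 113]]
```

Call:
arm_command(
  increments=[
    {"slide":[0,0.02,0.8],"twist":[0,0,0]},
    {"slide":[0,0,1],"twist":[0,0,0]},
    {"slide":[0,0,1],"twist":[0,0,0]},
    {"slide":[0,0,0.6],"twist":[0,0,0]},
    {"slide":[0,0,0.4],"twist":[0,0,0]},
    {"slide":[0,0,0.2],"twist":[0,0,0]},
    {"slide":[0,0,0],"twist":[0,0,0]},
  ],
)

```text
t: 31.65
tool_pos: [466.9, 298.7, 57.8]
ee_rot: [[0.199, 0.98, 0.0], [0.98, -0.199, 0.0], [0.0, 0.0, -1.0]]
ft_force: [-0.1, -0.5, -0.4]
width: 27.7
```

Call:
arm_command(
  increments=[
    {"slide":[0,0,0],"twist":[0,0,0]},
    {"slide":[0,0,0],"twist":[0,0,0]},
    {"slide":[0,0,-0.5],"twist":[0,0,0]},
    {"slide":[0,0,-1],"twist":[0,0,0]},
    {"slide":[0,0,-1],"twist":[0,0,0]},
    {"slide":[0,0,-0.6],"twist":[0,0,0]},
    {"slide":[-0.6,0,0],"twist":[0,0,0]},
    {"slide":[-1,0,0],"twist":[0,0,0]},
    {"slide":[-1,0,0],"twist":[0,0,0]},
    {"slide":[-1,0,0],"twist":[0,0,0]},
  ],
  fingers=0,
)

```text
t: 32.9
tool_pos: [444.1, 190.6, 149.8]
ee_rot: [[0.199, 0.98, -0.001], [0.98, -0.199, -0.001], [-0.001, -0.001, -1.0]]
ft_force: [-0.0, 0.0, 0.3]
width: 47.2
```

Call:
arm_command(
  increments=[
    {"slide":[-1,0.3,0],"twist":[0,0,0]},
    {"slide":[-1,0.3,0],"twist":[0,0,0]},
    {"slide":[-1,0.3,0],"twist":[0,0,0]},
    {"slide":[-1,0.3,0],"twist":[0,0,0]},
    {"slide":[-1,0.3,0],"twist":[0,0,0]},
    {"slide":[-1,0.3,0],"twist":[0,0,0]},
    {"slide":[-1,0.3,0],"twist":[0,0,0]},
    {"slide":[-1,0.3,0],"twist":[0,0,0]},
    {"slide":[-1,0.3,0],"twist":[0,0,0]},
    {"slide":[-1,0.3,0],"twist":[0,0,0]},
  ],
)

```text
t: 34.15
tool_pos: [472.5, -120.7, 150.2]
ee_rot: [[0.199, 0.98, -0.001], [0.98, -0.199, 0.0], [-0.0, -0.001, -1.0]]
ft_force: [-0.1, 0.5, 0.4]
width: 46.8
```

Run:
```python
from h import *
print(manip.sense()["tool_pos"],delta((460,-263.4,150)));c=cam("top");print(caps(c,B0,60));
w=cam("wrist");print(caps(w,B0,60))
```

```text
[ 472.49676737 -120.71221762  150.15775782] (array([-4.74,  0.54,  0.01]), None)
[None, None, [557.5, -166.0, 26], None, [459.9, -262.9, 114]]
[None, None, None, None, [444.4, -220.3, 293]]
```

Call:
arm_command(
  increments=[
    {"slide":[-1,0.09,0],"twist":[0,0,0]},
    {"slide":[-1,0.09,0],"twist":[0,0,0]},
    {"slide":[-1,0.09,0],"twist":[0,0,0]},
    {"slide":[-1,0.09,0],"twist":[0,0,0]},
    {"slide":[-0.6,0.09,0],"twist":[0,0,0]},
    {"slide":[-0.1,0.09,0],"twist":[0,0,0]},
    {"slide":[0,0,0],"twist":[0,0,0]},
  ],
)

```text
t: 35.12
tool_pos: [461.3, -259.8, 150.3]
ee_rot: [[0.199, 0.98, -0.0], [0.98, -0.199, 0.0], [0.0, -0.001, -1.0]]
ft_force: [0.2, -0.4, 0.1]
width: 47.1
```

Run:
```python
from h import *
print(manip.sense()["tool_pos"],delta((460,-263.4,52)))
```

```text
[ 461.29614664 -259.78947366  150.31880732] (array([-0.13, -0.02,  3.28]), None)
```

Call:
arm_command(
  increments=[
    {"slide":[-0.12,-0.02,0.8],"twist":[0,0,0]},
    {"slide":[0,0,1],"twist":[0,0,0]},
    {"slide":[0,0,1],"twist":[0,0,0]},
    {"slide":[0,0,0.5],"twist":[0,0,0]},
    {"slide":[0,0,0],"twist":[0,0,0]},
  ],
)

```text
t: 35.75
tool_pos: [459.8, -263.2, 51.1]
ee_rot: [[0.198, 0.98, -0.001], [0.98, -0.198, 0.0], [0.0, -0.002, -1.0]]
ft_force: [-0.3, -0.8, 0.1]
width: 46.8
```

Call:
arm_command(
  increments=[
    {"slide":[0,0,0],"twist":[0,0,0]},
    {"slide":[0,0,0],"twist":[0,0,0]},
    {"slide":[0,0,0],"twist":[0,0,0]},
    {"slide":[0,0,0],"twist":[0,0,0]},
    {"slide":[0,0,-0.5],"twist":[0,0,0]},
    {"slide":[0,0,-1],"twist":[0,0,0]},
    {"slide":[0,0,-1],"twist":[0,0,0]},
    {"slide":[0,0,-1],"twist":[0,0,0]},
    {"slide":[0,0,-0.7],"twist":[0,0,0]},
    {"slide":[0,0,0],"twist":[0,0,0]},
  ],
  fingers=-1,
)

```text
t: 37.0
tool_pos: [460.9, -264.1, 179.5]
ee_rot: [[0.199, 0.98, 0.003], [0.98, -0.199, -0.0], [0.0, 0.003, -1.0]]
ft_force: [-0.2, 0.1, -1.5]
width: 27.6
```

Run:
```python
from h import *
print(manip.sense()["tool_pos"],delta((478.8,358.5,178)))
```

```text
[ 460.85877882 -264.14407722  179.488326  ] (array([20.46, -3.55,  0.04]), None)
```

Call:
arm_command(
  increments=[
    {"slide":[0.6,-0.3,0],"twist":[0,0,0]},
    {"slide":[1,-0.3,0],"twist":[0,0,0]},
    {"slide":[1,-0.3,0],"twist":[0,0,0]},
    {"slide":[1,-0.3,0],"twist":[0,0,0]},
    {"slide":[1,-0.3,0],"twist":[0,0,0]},
    {"slide":[1,-0.3,0],"twist":[0,0,0]},
    {"slide":[1,-0.3,0],"twist":[0,0,0]},
    {"slide":[1,-0.3,0],"twist":[0,0,0]},
    {"slide":[1,-0.3,0],"twist":[0,0,0]},
    {"slide":[1,-0.3,0],"twist":[0,0,0]},
  ],
)

```text
t: 38.25
tool_pos: [428.5, 37.2, 177.1]
ee_rot: [[0.199, 0.98, -0.001], [0.98, -0.199, -0.0], [-0.0, -0.001, -1.0]]
ft_force: [0.1, 0.4, -1.0]
width: 27.2
```

Call:
arm_command(
  increments=[
    {"slide":[1,-0.3,0],"twist":[0,0,0]},
    {"slide":[1,-0.25,0],"twist":[0,0,0]},
    {"slide":[1,0,0],"twist":[0,0,0]},
    {"slide":[1,0,0],"twist":[0,0,0]},
    {"slide":[1,0,0],"twist":[0,0,0]},
    {"slide":[1,0,0],"twist":[0,0,0]},
    {"slide":[1,0,0],"twist":[0,0,0]},
    {"slide":[1,0,0],"twist":[0,0,0]},
    {"slide":[1,0,0],"twist":[0,0,0]},
    {"slide":[1,0,0],"twist":[0,0,0]},
  ],
)

```text
t: 39.5
tool_pos: [472.5, 334.2, 176.7]
ee_rot: [[0.199, 0.98, -0.001], [0.98, -0.199, -0.001], [-0.001, -0.001, -1.0]]
ft_force: [0.1, 0.4, -0.7]
width: 27.7
```

Call:
arm_command(
  increments=[
    {"slide":[0.6,0,0],"twist":[0,0,0]},
    {"slide":[0.25,0,0],"twist":[0,0,0]},
    {"slide":[0,0,0],"twist":[0,0,0]},
    {"slide":[0,0,0],"twist":[0,0,0]},
  ],
)

```text
t: 40.0
tool_pos: [478.0, 357.6, 177.6]
ee_rot: [[0.2, 0.98, -0.0], [0.98, -0.2, -0.0], [-0.0, -0.0, -1.0]]
ft_force: [-0.6, 0.2, -0.7]
width: 27.2
```

Run:
```python
from h import *
print(manip.sense()["tool_pos"],delta((478.8,358.3,57)));c=cam("wrist","pics/w5.png")
```

```text
[477.99599527 357.55529976 177.62175476] (array([0.03, 0.02, 4.02]), None)
```

View pics/w5.png

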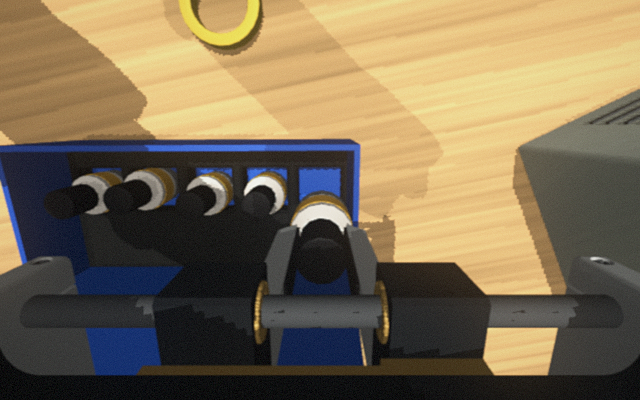

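The last bottle is over well 5 (at (320,185)), and the other four caps sit in wells 1–4.

Call:
arm_command(
  increments=[
    {"slide":[0.02,0.02,0.8],"twist":[0,0,0]},
    {"slide":[0,0,1],"twist":[0,0,0]},
    {"slide":[0,0,1],"twist":[0,0,0]},
    {"slide":[0,0,0.6],"twist":[0,0,0]},
    {"slide":[0,0,0.4],"twist":[0,0,0]},
    {"slide":[0,0,0.2],"twist":[0,0,0]},
    {"slide":[0,0,0],"twist":[0,0,0]},
  ],
)

```text
t: 40.92
tool_pos: [478.7, 358.6, 57.6]
ee_rot: [[0.199, 0.98, -0.0], [0.98, -0.199, -0.001], [-0.001, -0.0, -1.0]]
ft_force: [-0.8, -3.4, -2.1]
width: 27.4
```

Call:
arm_command(
  increments=[
    {"slide":[0,0,0],"twist":[0,0,0]},
    {"slide":[0,0,0],"twist":[0,0,0]},
    {"slide":[0,0,-0.5],"twist":[0,0,0]},
    {"slide":[0,0,-1],"twist":[0,0,0]},
    {"slide":[0,0,-1],"twist":[0,0,0]},
    {"slide":[0,0,-1],"twist":[0,0,0]},
    {"slide":[0,0,-1],"twist":[0,0,0]},
    {"slide":[0,0,-1],"twist":[0,0,0]},
    {"slide":[0,0,-1],"twist":[0,0,0]},
    {"slide":[0,0,-1],"twist":[0,0,0]},
  ],
  fingers=0,
)

```text
t: 42.18
tool_pos: [478.7, 359.6, 284.6]
ee_rot: [[0.199, 0.98, 0.001], [0.98, -0.199, 0.002], [0.002, 0.001, -1.0]]
ft_force: [0.9, 0.2, 0.5]
width: 47.1
```

Call:
arm_command(
  increments=[
    {"slide":[0,0,-1],"twist":[0,0,0]},
    {"slide":[0,0,-0.9],"twist":[0,0,0]},
    {"slide":[0,0,0],"twist":[0,0,0]},
  ],
  fingers=-1,
)

```text
t: 42.55
tool_pos: [479.4, 359.9, 342.5]
ee_rot: [[0.199, 0.98, 0.003], [0.98, -0.199, 0.004], [0.004, 0.002, -1.0]]
ft_force: [-0.5, -0.4, -0.3]
width: 20.1
```

Run:
```python
from h import *
print(manip.sense()["tool_pos"],delta((623.5,206,330)))
c=cam("wrist","pics/w6.png");np.save("w6.npy",c,allow_pickle=True)
s=cam("scene","pics/s6.png");np.save("s6.npy",s,allow_pickle=True)
w1=np.load("w1.npy",allow_pickle=True).item()
a=-.1984;ex=np.array([np.cos(a),np.sin(a),0]);ey=np.array([-np.sin(a),np.cos(a),0]);C=np.array([476.5,235.5,0])
H=C+75*ex+[0,0,98.5]
for (u,v),y in(((738,398),155),((742,410),155)):
    o,d=ray(w1,(200+u/2.2,70+v/2.2));t=((C-o)@ey+y)/(d@ey);q=o+d*t-H;X,Z=q@ex,q[2];print(X,Z,np.hypot(X,Z),np.arctan2(Z,-X))
a=cv2.imread("pics/w6.png");b=cv2.imread("pics/s6.png");cv2.imwrite("pics/w6s6.png",cv2.resize(np.vstack([a,b]),(480,600)))
```

```text
[479.36631078 359.9395365  342.46477441] (array([-4.08,  5.73,  0.41]), None)
17.763416171653017 143.39197364241807 144.48805161381082 1.6940485274324841
21.840540008659254 146.47138044945342 148.09076432593076 1.7188170307810722
```

View pics/w6s6.png

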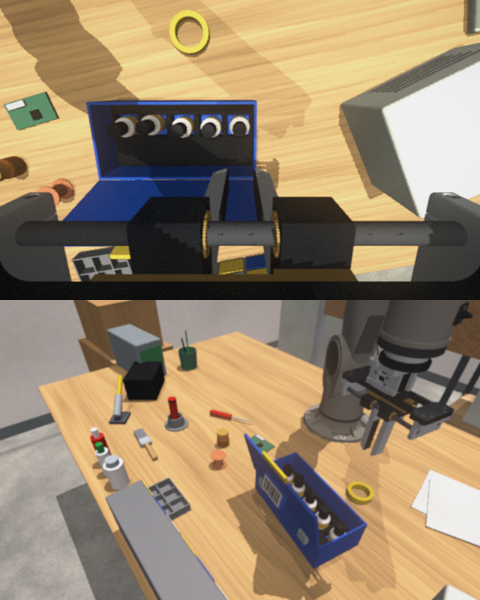

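All five bottles sit in the wells (caps near (125–240,125) in the upper half), the bench has none left, and the lid is at about 1.69 rad. Next I'll bring the closed fingers behind the lid.

Call:
arm_command(
  increments=[
    {"slide":[-0.6,0.8,0],"twist":[0,0,0]},
    {"slide":[-0.7,1,0],"twist":[0,0,0]},
    {"slide":[-0.7,1,0],"twist":[0,0,0]},
    {"slide":[-0.7,1,0],"twist":[0,0,0]},
    {"slide":[-0.7,1,0],"twist":[0,0,0]},
    {"slide":[-0.7,0.93,0],"twist":[0,0,0]},
    {"slide":[0,0,0],"twist":[0,0,0]},
  ],
)

```text
t: 43.52
tool_pos: [623.7, 201.4, 338.4]
ee_rot: [[0.203, 0.979, -0.001], [0.979, -0.203, -0.002], [-0.002, -0.0, -1.0]]
ft_force: [-0.8, 0.8, -0.4]
width: 0.7
```

Run:
```python
from h import *
print(manip.sense()["tool_pos"],manip.sense()["width"],delta((623.5,206,238)))
r=140;h=8;p=np.array([75,139.5])
for th in [97,90,84,78,72,66,60,54,48,42,36,30,25,20,16,12,9,6,4,2,1,0]:
    t=np.radians(th);q=np.array([-r*np.cos(t)+8*np.sin(t)+h,r*np.sin(t)+8*np.cos(t)]);d=(q-p)/30;print(th,q.round(1),"y %.2f z %.2f"%(d[0],-d[1]));p=q
```

```text
[623.69072838 201.4472408  338.44434125] 0.6553995749591858 (array([ 0.15, -0.04,  3.35]), None)
97 [ 33. 138.] y -1.40 z 0.05
90 [ 16. 140.] y -0.57 z -0.07
84 [  1.3 140.1] y -0.49 z -0.00
78 [-13.3 138.6] y -0.49 z 0.05
72 [-27.7 135.6] y -0.48 z 0.10
66 [-41.6 131.2] y -0.47 z 0.15
60 [-55.1 125.2] y -0.45 z 0.20
54 [-67.8 118. ] y -0.42 z 0.24
48 [-79.7 109.4] y -0.40 z 0.29
42 [-90.7  99.6] y -0.37 z 0.33
36 [-100.6   88.8] y -0.33 z 0.36
30 [-109.2   76.9] y -0.29 z 0.39
25 [-115.5   66.4] y -0.21 z 0.35
20 [-120.8   55.4] y -0.18 z 0.37
16 [-124.4   46.3] y -0.12 z 0.30
12 [-127.3   36.9] y -0.10 z 0.31
9 [-129.    29.8] y -0.06 z 0.24
6 [-130.4   22.6] y -0.05 z 0.24
4 [-131.1   17.7] y -0.02 z 0.16
2 [-131.6   12.9] y -0.02 z 0.16
1 [-131.8   10.4] y -0.01 z 0.08
0 [-132.    8.] y -0.01 z 0.08
```

Call:
arm_command(
  increments=[
    {"slide":[0.15,0,0.8],"twist":[0,0,0]},
    {"slide":[0,0,1],"twist":[0,0,0]},
    {"slide":[0,0,1],"twist":[0,0,0]},
    {"slide":[0,0,0.55],"twist":[0,0,0]},
    {"slide":[0,0,0],"twist":[0,0,0]},
    {"slide":[0,-0.6,0],"twist":[0,0,0]},
    {"slide":[0,-0.4,0],"twist":[0,0,0]},
    {"slide":[0,-0.4,0],"twist":[0,0,0]},
  ],
)

```text
t: 44.52
tool_pos: [581.8, 217.5, 240.2]
ee_rot: [[0.199, 0.98, 0.002], [0.98, -0.199, 0.001], [0.001, 0.001, -1.0]]
ft_force: [2.3, -1.1, 2.1]
width: 0.6
```

Call:
arm_command(
  increments=[
    {"slide":[0,-0.57,-0.05],"twist":[0,0,0]},
    {"slide":[0,-0.49,0],"twist":[0,0,0]},
    {"slide":[0,-0.49,0.05],"twist":[0,0,0]},
    {"slide":[0,-0.48,0.1],"twist":[0,0,0]},
  ],
)

```text
t: 45.02
tool_pos: [521.6, 229.4, 235.9]
ee_rot: [[0.199, 0.98, -0.0], [0.98, -0.199, 0.0], [-0.0, -0.0, -1.0]]
ft_force: [2.5, -0.4, 1.0]
width: 0.2
```

```bash
cat >> h.py <<'E'
def case_xz():
    a=-.1984;ex=np.array([np.cos(a),np.sin(a),0]);ey=np.array([-np.sin(a),np.cos(a),0]);H=np.array([476.5,235.5,98.5])+75*ex
    s=manip.sense();q=np.array(s["tool_pos"])-H;f=np.array(s["ft_force"]);return "X %.1f Y %.1f Z %.1f  F x %.1f y %.1f z %.1f"%(q@ex,q@ey,q[2],f@ex,f@ey,f[2])
E
python3 -c "
from h import *;print(case_xz());cam('scene','pics/s7.png')"
```

```text
X -29.6 Y 2.9 Z 137.4  F x 2.6 y 0.1 z 1.0
```

View pics/s7.png

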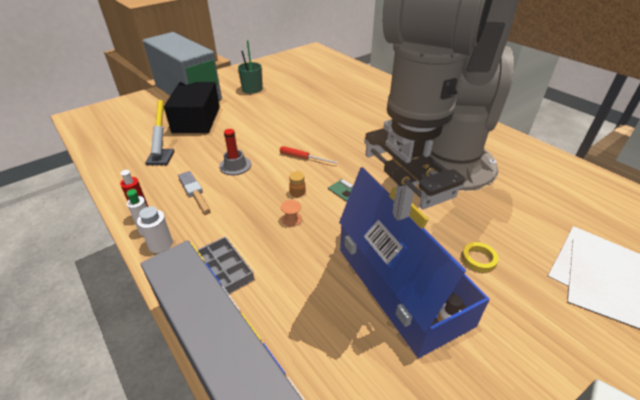

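The lid is following the fingers (lid free edge at about (410,210)) with about 3 N of contact force. I'll continue along the arc.

Call:
arm_command(
  increments=[
    {"slide":[0,-0.47,0.15],"twist":[0,0,0]},
    {"slide":[0,-0.45,0.2],"twist":[0,0,0]},
    {"slide":[0,-0.42,0.24],"twist":[0,0,0]},
    {"slide":[0,-0.4,0.29],"twist":[0,0,0]},
    {"slide":[0,-0.37,0.33],"twist":[0,0,0]},
    {"slide":[0,-0.33,0.36],"twist":[0,0,0]},
    {"slide":[0,-0.29,0.39],"twist":[0,0,0]},
  ],
)

```text
t: 45.95
tool_pos: [441.7, 245.6, 176.5]
ee_rot: [[0.199, 0.98, -0.0], [0.98, -0.199, -0.0], [-0.0, -0.0, -1.0]]
ft_force: [2.4, -0.5, 0.4]
width: 0.4
```

Call:
arm_command(
  increments=[
    {"slide":[0,-0.21,0.35],"twist":[0,0,0]},
    {"slide":[0,-0.18,0.37],"twist":[0,0,0]},
    {"slide":[0,-0.12,0.3],"twist":[0,0,0]},
    {"slide":[0,-0.1,0.31],"twist":[0,0,0]},
    {"slide":[0,-0.06,0.24],"twist":[0,0,0]},
  ],
)

```text
t: 46.58
tool_pos: [422.5, 249.5, 129.6]
ee_rot: [[0.199, 0.98, -0.0], [0.98, -0.199, -0.0], [-0.0, -0.0, -1.0]]
ft_force: [0.4, -0.2, 1.2]
width: 0.4
```

```bash
python3 -c "
from h import *;print(case_xz())"
```

```text
X -130.7 Y 3.1 Z 31.1  F x 0.4 y -0.1 z 1.2
```

Call:
arm_command(
  increments=[
    {"slide":[0,-0.05,0.2],"twist":[0,0,0]},
    {"slide":[0,0,0.16],"twist":[0,0,0]},
    {"slide":[0,0,0.14],"twist":[0,0,0]},
    {"slide":[0,0,0.1],"twist":[0,0,0]},
    {"slide":[0,0,0.08],"twist":[0,0,0]},
    {"slide":[0,0,0],"twist":[0,0,0]},
  ],
)

```text
t: 47.32
tool_pos: [421.2, 249.7, 109.7]
ee_rot: [[0.199, 0.98, -0.0], [0.98, -0.199, -0.0], [-0.0, -0.0, -1.0]]
ft_force: [-0.3, 0.6, 0.0]
width: 0.7
```

```bash
python3 -c "
from h import *;print(case_xz());cam('scene','pics/s8.png')"
```

```text
X -132.0 Y 3.1 Z 11.2  F x -0.4 y 0.5 z 0.0
```

View pics/s8.png

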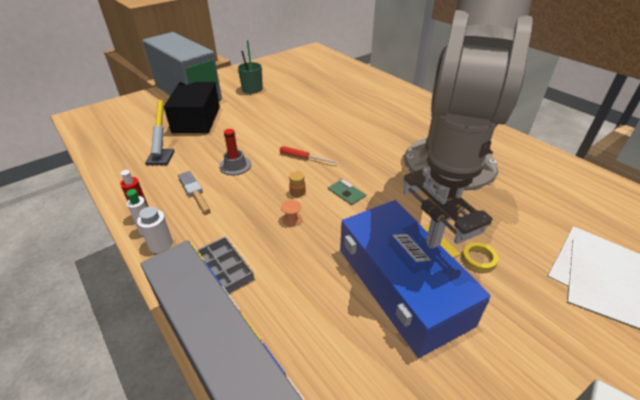

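The lid now looks nearly flat (label at about (410,248)), with the fingers resting near its front edge. I'll press gently until I feel the stop.

Call:
arm_command(
  increments=[
    {"slide":[0,0,0.05],"twist":[0,0,0]},
    {"slide":[0,0,0.05],"twist":[0,0,0]},
    {"slide":[0,0,0],"twist":[0,0,0]},
  ],
)

```text
t: 47.75
tool_pos: [421.2, 249.9, 106.8]
ee_rot: [[0.199, 0.98, 0.0], [0.98, -0.199, 0.0], [0.0, -0.0, -1.0]]
ft_force: [-0.9, 0.1, 2.0]
width: 0.4
```

Call:
arm_command(
  increments=[
    {"slide":[0,0,0.05],"twist":[0,0,0]},
    {"slide":[0,0,0.03],"twist":[0,0,0]},
    {"slide":[0,0,0],"twist":[0,0,0]},
  ],
)

```text
t: 48.12
tool_pos: [421.4, 250.0, 106.2]
ee_rot: [[0.199, 0.98, -0.0], [0.98, -0.199, 0.001], [0.001, -0.0, -1.0]]
ft_force: [-13.8, -8.1, 46.4]
width: 0.6
```

The lid hit its stop at TCP z = 106.2, where I expected 106.5, so it is fully closed. I'll back off now.

Call:
arm_command(
  increments=[
    {"slide":[0,0,-0.15],"twist":[0,0,0]},
    {"slide":[0,0,-0.5],"twist":[0,0,0]},
    {"slide":[0,-0.3,-1],"twist":[0,0,0]},
    {"slide":[0,-0.3,-1],"twist":[0,0,0]},
    {"slide":[0,0,-1],"twist":[0,0,0]},
    {"slide":[0,0,-1],"twist":[0,0,0]},
    {"slide":[0,0,-1],"twist":[0,0,0]},
    {"slide":[0,0,-1],"twist":[0,0,0]},
    {"slide":[0,0,0],"twist":[0,0,0]},
  ],
  fingers=0.5,
)

```text
t: 49.25
tool_pos: [404.3, 253.8, 306.4]
ee_rot: [[0.199, 0.98, 0.003], [0.98, -0.199, 0.003], [0.003, 0.002, -1.0]]
ft_force: [0.4, 0.0, -0.1]
width: 70.5
```

```bash
cat > m.py <<'E'
from h import *
def redtop(c,near,zt=131,r=16,rad=60):
    hsv=cv2.cvtColor(c["color"],cv2.COLOR_RGB2HSV).astype(int);m=((hsv[...,0]<8)|(hsv[...,0]>172))&(hsv[...,1]>130)&(hsv[...,2]>60)
    o=-c["R"].T@c["t"];out=[]
    for a,ce,bb,mm in blobs(m,40):
        if np.hypot(*(on(c,ce,90)[:2]-near))<rad:
            ys,xs=np.nonzero(mm);W=np.array([on(c,(x,y),zt)[:2] for x,y in zip(xs,ys)])-o[:2]
            u=W.mean(0);u/=np.linalg.norm(u);n=np.array([-u[1],u[0]]);s=W@u;l=W@n
            out.append(((o[:2]+u*(s.max()-r)+n*(l.max()+l.min())/2).round(1).tolist(),int(a),round(l.max()-l.min(),1)))
    return out
E
python3 - <<'E'
from m import *
print(manip.sense()["tool_pos"],case_xz())
c=cam("top");print(redtop(c,(549,-406)))
w=np.load("w2.npy",allow_pickle=True).item();print(redtop(w,(549,-406)))
w=cam("wrist","pics/w8.png");np.save("w8.npy",w,allow_pickle=True)
for cc in(w,c):
    m=cc["color"].min(2)>150; print([(int(a),on(cc,ce,124).round(1).tolist()) for a,ce,bb,mm in blobs(m,30) if np.hypot(*(on(cc,ce,124)[:2]-(476,235)))<60])
cv2.imwrite("pics/w8x.png",w["color"][:,:,::-1])
E
```

```text
[404.34581073 253.82258562 306.41557288] X -149.4 Y 3.7 Z 207.9  F x 0.4 y 0.1 z -0.1
[([548.5, -404.4], 136, np.float64(29.4)), ([526.8, -379.5], 50, np.float64(14.0))]
[([537.1, -369.6], 485, np.float64(25.3)), ([550.0, -404.3], 428, np.float64(29.8))]
[]
[]
```

View pics/w8x.png

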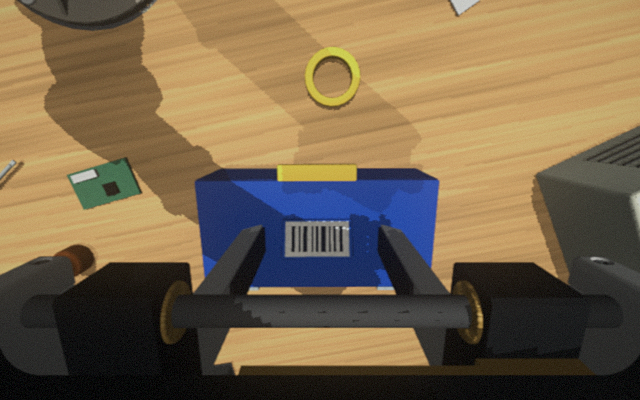

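The case is closed. The label is at (317,239), parallel to the case. Next comes the reader.

Run:
```python
from h import *
w=np.load("w8.npy",allow_pickle=True).item()
print(on(w,(317.3,239),124).round(1),np.round(manip.sense()["joint_pos"]),delta((549.3,-404.3,250)))
```

```text
[473.3 235.7 124. ] [-55.   0.  15. 110.  -0.  70.  39.] (array([-20.51,   9.13,   1.8 ]), None)
```

Call:
arm_command(
  increments=[
    {"slide":[-0.6,0.44,0],"twist":[0,0,0]},
    {"slide":[-1,0.44,0],"twist":[0,0,0]},
    {"slide":[-1,0.44,0],"twist":[0,0,0]},
    {"slide":[-1,0.44,0],"twist":[0,0,0]},
    {"slide":[-1,0.44,0],"twist":[0,0,0]},
    {"slide":[-1,0.44,0],"twist":[0,0,0]},
    {"slide":[-1,0.44,0],"twist":[0,0,0]},
    {"slide":[-1,0.44,0],"twist":[0,0,0]},
    {"slide":[-1,0.44,0],"twist":[0,0,0]},
    {"slide":[-1,0.44,0],"twist":[0,0,0]},
  ],
)

```text
t: 50.6
tool_pos: [475.2, -56.2, 303.2]
ee_rot: [[0.199, 0.98, -0.001], [0.98, -0.199, -0.0], [-0.001, -0.001, -1.0]]
ft_force: [1.1, 0.8, -0.5]
width: 70.5
```

Run:
```python
from m import *
print(manip.sense()["tool_pos"],np.round(manip.sense()["joint_pos"]),delta((549.3,-404.3,250)))
w=cam("wrist","pics/w9.png");print(redtop(w,(549,-404)))
```

```text
[475.16628642 -56.22454687 303.1533707 ] [-37.  -1.  36. 111.   0.  70.  78.] (array([-10.88,   4.73,   1.77]), None)
[([529.6, -368.6], 333, np.float64(15.4))]
```

Call:
arm_command(
  increments=[
    {"slide":[-1,0.43,0],"twist":[0,0,0]},
    {"slide":[-1,0.43,0],"twist":[0,0,0]},
    {"slide":[-1,0.43,0],"twist":[0,0,0]},
    {"slide":[-1,0.43,0],"twist":[0,0,0]},
    {"slide":[-1,0.43,0],"twist":[0,0,0]},
    {"slide":[-1,0.43,0],"twist":[0,0,0]},
    {"slide":[-1,0.43,0],"twist":[0,0,0]},
    {"slide":[-1,0.43,0],"twist":[0,0,0]},
    {"slide":[-1,0.43,0],"twist":[0,0,0]},
    {"slide":[-1,0.43,0],"twist":[0,0,0]},
  ],
)

```text
t: 51.9
tool_pos: [542.2, -375.4, 302.8]
ee_rot: [[0.199, 0.98, -0.002], [0.98, -0.199, 0.001], [0.0, -0.002, -1.0]]
ft_force: [-0.2, 0.2, 0.2]
width: 70.1
```

Call:
arm_command(
  increments=[
    {"slide":[-0.6,0.4,0],"twist":[0,0,0]},
    {"slide":[-0.3,0,0],"twist":[0,0,0]},
    {"slide":[0,0,0],"twist":[0,0,0]},
    {"slide":[0,0,0],"twist":[0,0,0]},
  ],
)

```text
t: 52.4
tool_pos: [548.6, -402.8, 303.9]
ee_rot: [[0.199, 0.98, 0.0], [0.98, -0.199, 0.001], [0.001, -0.0, -1.0]]
ft_force: [0.7, -0.5, 0.8]
width: 70.8
```

Run:
```python
from m import *
print(manip.sense()["tool_pos"],np.round(manip.sense()["joint_pos"]),delta((549.3,-404.3,86)))
w=cam("wrist","pics/w10.png");print(redtop(w,(549,-404)))
print(px(w,(549.3,-404.3,131)))
```

```text
[ 548.6305746  -402.76560772  303.86548104] [ -0.  26.  46.  86. -19.  76. 126.] (array([-0.05,  0.03,  7.26]), None)
[([549.3, -406.9], 670, np.float64(30.8))]
[319.12039318 185.42055303]
```

View pics/w10.png

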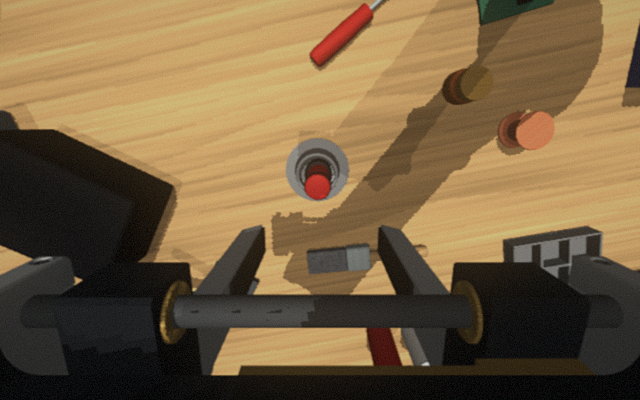

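The reader's red top is at (318,187), upright in its cup at (317,170), and nothing is near the fingers' path. I'll descend and grip.

Call:
arm_command(
  increments=[
    {"slide":[-0.07,0.03,0.8],"twist":[0,0,0]},
    {"slide":[0,0,1],"twist":[0,0,0]},
    {"slide":[0,0,1],"twist":[0,0,0]},
    {"slide":[0,0,1],"twist":[0,0,0]},
    {"slide":[0,0,1],"twist":[0,0,0]},
    {"slide":[0,0,1],"twist":[0,0,0]},
    {"slide":[0,0,0.8],"twist":[0,0,0]},
    {"slide":[0,0,0.6],"twist":[0,0,0]},
    {"slide":[0,0,0],"twist":[0,0,0]},
  ],
)

```text
t: 53.58
tool_pos: [548.9, -405.1, 87.1]
ee_rot: [[0.199, 0.98, -0.001], [0.98, -0.199, 0.001], [0.001, -0.002, -1.0]]
ft_force: [0.7, 0.4, 0.9]
width: 70.3
```

Call:
arm_command(
  increments=[
    {"slide":[0,0,0],"twist":[0,0,0]},
    {"slide":[0,0,0],"twist":[0,0,0]},
    {"slide":[0,0,0],"twist":[0,0,0]},
    {"slide":[0,0,0],"twist":[0,0,0]},
    {"slide":[0,0,0],"twist":[0,0,0]},
  ],
  fingers=-1,
)

```text
t: 54.2
tool_pos: [549.2, -406.0, 88.1]
ee_rot: [[0.199, 0.98, 0.0], [0.98, -0.199, -0.0], [-0.0, 0.0, -1.0]]
ft_force: [0.2, 1.0, 1.7]
width: 31.8
```

Run:
```python
from h import *
s=manip.sense();print(s["tool_pos"],s["width"],np.array(s["ee_rot"]).round(4).tolist())
```

```text
[ 549.21263328 -405.95494463   88.05208779] 31.83116955875918 [[0.1991, 0.98, 0.0002], [0.98, -0.1991, -0.0002], [-0.0001, 0.0002, -1.0]]
```

Call:
arm_command(
  increments=[
    {"slide":[0,0,-0.3],"twist":[0,0,0]},
    {"slide":[0,0,-0.6],"twist":[0,0,0]},
    {"slide":[0,0,-1],"twist":[0,0,0]},
    {"slide":[0,0,-1],"twist":[0,0,0]},
    {"slide":[0,0,-1],"twist":[0,0,0]},
    {"slide":[0,0,-1],"twist":[0,0,0]},
    {"slide":[0,0,-0.8],"twist":[0,0,0]},
    {"slide":[0,0,0],"twist":[0,0,0]},
  ],
)

```text
t: 55.2
tool_pos: [549.6, -406.7, 261.7]
ee_rot: [[0.199, 0.98, 0.003], [0.98, -0.199, -0.002], [-0.001, 0.004, -1.0]]
ft_force: [0.8, -0.3, -1.7]
width: 31.9
```

Call:
arm_command(
  increments=[
    {"slide":[0.6,-0.35,0],"twist":[0,0,0]},
    {"slide":[1,-0.35,0],"twist":[0,0,0]},
    {"slide":[1,-0.35,0],"twist":[0,0,0]},
    {"slide":[1,-0.35,0],"twist":[0,0,0]},
    {"slide":[1,-0.35,0],"twist":[0,0,0]},
    {"slide":[1,-0.35,0],"twist":[0,0,0]},
    {"slide":[1,-0.35,0],"twist":[0,0,0]},
    {"slide":[1,-0.35,0],"twist":[0,0,0]},
    {"slide":[1,-0.35,0],"twist":[0,0,0]},
    {"slide":[1,-0.35,0],"twist":[0,0,0]},
  ],
)

```text
t: 56.45
tool_pos: [502.9, -101.7, 258.5]
ee_rot: [[0.199, 0.98, -0.001], [0.98, -0.199, 0.0], [0.0, -0.001, -1.0]]
ft_force: [0.8, 0.0, -1.7]
width: 31.4
```

Call:
arm_command(
  increments=[
    {"slide":[1,-0.35,0],"twist":[0,0,0]},
    {"slide":[1,-0.35,0],"twist":[0,0,0]},
    {"slide":[1,-0.35,0],"twist":[0,0,0]},
    {"slide":[1,-0.35,0],"twist":[0,0,0]},
    {"slide":[1,-0.35,0],"twist":[0,0,0]},
    {"slide":[1,-0.35,0],"twist":[0,0,0]},
    {"slide":[1,-0.35,0],"twist":[0,0,0]},
    {"slide":[1,-0.35,0],"twist":[0,0,0]},
    {"slide":[1,-0.35,0],"twist":[0,0,0]},
    {"slide":[1,-0.35,0],"twist":[0,0,0]},
  ],
)

```text
t: 57.7
tool_pos: [459.8, 212.9, 258.5]
ee_rot: [[0.199, 0.98, -0.001], [0.98, -0.199, -0.0], [-0.0, -0.0, -1.0]]
ft_force: [0.1, -0.5, -1.2]
width: 31.7
```

```bash
cat >> h.py <<'E'
def readpose(L=(475.3,235.6,124),d=60,k=82):
    a=-.1984;ex=np.array([np.cos(a),np.sin(a),0]);ey=np.array([-np.sin(a),np.cos(a),0]);t=np.radians(25)
    n=-np.sin(t)*ex+np.cos(t)*np.array([0,0,1]);z=-n;x=ey;y=np.cross(z,x);return np.array(L)+(d+k)*n,np.column_stack([x,y,z])
E
python3 - <<'E'
from h import *
s=manip.sense();print(s["tool_pos"],s["width"],np.round(s["joint_pos"]));P,R=readpose();print(P.round(1),delta(P,R))
E
```

```text
[459.78704826 212.89541008 258.51824279] 31.74967834274413 [-59.   6.  29. 111.  -3.  64.  50.]
[416.5 247.4 252.7] (array([ 0.84, -1.64,  0.19]), array([-5.01,  0.01, -0.02]))
```

Call:
arm_command(
  increments=[
    {"slide":[0.42,-0.6,0],"twist":[-0.4,0,0]},
    {"slide":[0.42,-0.6,0],"twist":[-0.6,0,0]},
    {"slide":[0,-0.4,0],"twist":[-0.6,0,0]},
    {"slide":[0,0,0],"twist":[-0.6,0,0]},
    {"slide":[0,0,0],"twist":[-0.6,0,0]},
    {"slide":[0,0,0],"twist":[-0.6,0,0]},
    {"slide":[0,0,0],"twist":[-0.6,0,0]},
    {"slide":[0,0,0],"twist":[-0.6,0,0]},
    {"slide":[0,0,0],"twist":[-0.4,0,0]},
    {"slide":[0,0,0],"twist":[0,0,0]},
  ],
)

```text
t: 58.95
tool_pos: [417.8, 246.2, 256.7]
ee_rot: [[0.198, 0.889, 0.414], [0.98, -0.179, -0.084], [-0.001, 0.422, -0.907]]
ft_force: [-0.1, 0.1, -1.1]
width: 31.6
```

Run:
```python
from h import *
s=manip.sense();print(s["tool_pos"],s["width"],np.round(s["joint_pos"]));P,R=readpose();print(P.round(1),delta(P,R))
```

```text
[417.79227555 246.15358582 256.68954005] 31.63756823252141 [-71.  -6.  14. 126.  31.  54.   5.]
[416.5 247.4 252.7] (array([ 0.03, -0.1 ,  0.1 ]), array([-0.01,  0.01, -0.01]))
```

Almost there. A small correction, then a check with the scene and wrist cameras before the hold.

Call:
arm_command(
  increments=[
    {"slide":[0.03,-0.1,0.1],"twist":[0,0,0]},
    {"slide":[0,0,0],"twist":[0,0,0]},
    {"slide":[0,0,0],"twist":[0,0,0]},
  ],
)

```text
t: 59.32
tool_pos: [417.3, 247.5, 253.2]
ee_rot: [[0.199, 0.888, 0.414], [0.98, -0.181, -0.084], [-0.0, 0.422, -0.906]]
ft_force: [0.3, 0.1, -1.4]
width: 31.6
```

Run:
```python
from h import *
s=manip.sense();P,R=readpose();print(s["tool_pos"],s["width"],delta(P,R))
w=cam("wrist","pics/w11.png");c=cam("scene","pics/s11.png")
a=cv2.imread("pics/w11.png");b=cv2.imread("pics/s11.png")[150:350,300:620];cv2.imwrite("pics/r11.png",np.vstack([cv2.resize(a,(480,300)),cv2.resize(b,(480,300),interpolation=cv2.INTER_CUBIC)]))
```

```text
[417.31667157 247.47099871 253.20212665] 31.63247267950229 (array([-0.01, -0.03,  0.  ]), array([-0.  ,  0.01, -0.02]))
```

View pics/r11.png

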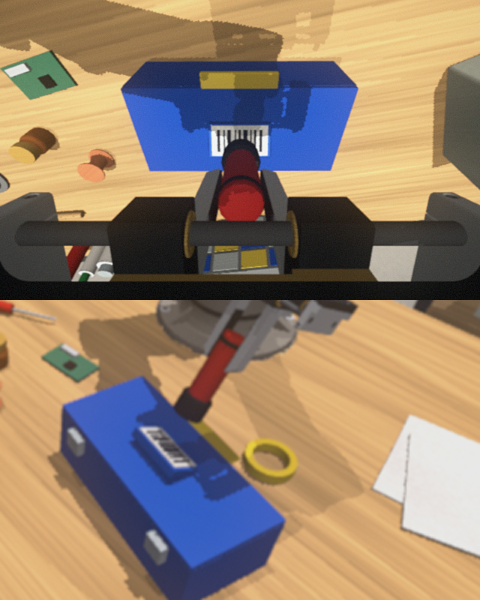

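The reader is centred and square over the label: in the scene crop its axis through (190,410) points at the label centre (165,445). Now the hold, which needs more than 2 s.

Call:
arm_command(
  increments=[
    {"slide":[0,0,0],"twist":[0,0,0]},
    {"slide":[0,0,0],"twist":[0,0,0]},
    {"slide":[0,0,0],"twist":[0,0,0]},
    {"slide":[0,0,0],"twist":[0,0,0]},
    {"slide":[0,0,0],"twist":[0,0,0]},
    {"slide":[0,0,0],"twist":[0,0,0]},
    {"slide":[0,0,0],"twist":[0,0,0]},
    {"slide":[0,0,0],"twist":[0,0,0]},
    {"slide":[0,0,0],"twist":[0,0,0]},
    {"slide":[0,0,0],"twist":[0,0,0]},
  ],
)

```text
t: 60.68
tool_pos: [417.2, 247.6, 253.2]
ee_rot: [[0.199, 0.888, 0.414], [0.98, -0.18, -0.084], [-0.0, 0.423, -0.906]]
ft_force: [-0.2, 0.5, -1.0]
width: 31.4
```

Call:
arm_command(
  increments=[
    {"slide":[0,0,0],"twist":[0,0,0]},
    {"slide":[0,0,0],"twist":[0,0,0]},
    {"slide":[0,0,0],"twist":[0,0,0]},
    {"slide":[0,0,0],"twist":[0,0,0]},
    {"slide":[0,0,0],"twist":[0,0,0]},
    {"slide":[0,0,0],"twist":[0,0,0]},
    {"slide":[0,0,0],"twist":[0,0,0]},
    {"slide":[0,0,0],"twist":[0,0,0]},
    {"slide":[0,0,0],"twist":[0,0,0]},
    {"slide":[0,0,0],"twist":[0,0,0]},
  ],
)

```text
t: 61.92
tool_pos: [417.2, 247.6, 253.2]
ee_rot: [[0.199, 0.888, 0.414], [0.98, -0.18, -0.084], [-0.0, 0.423, -0.906]]
ft_force: [-0.8, -0.6, -0.4]
width: 31.8
```

Run:
```python
from h import *
s=manip.sense();print(s["tool_pos"],s["joint_vel"])
w=np.load("w8.npy",allow_pickle=True).item();c=cam("scene")
print(tri([(w,(317.3,239)),(c,(410,248))]).round(1))
```

```text
[417.17735226 247.55659663 253.2235807 ] [-0.09769173  0.06498841  0.04110792 -0.00252729 -0.08613089  0.01498993
  0.027694  ]
[474.3 234.5 122.6]
```

Call:
arm_command(
  increments=[
    {"slide":[0,0,-0.3],"twist":[0.4,0,0]},
    {"slide":[0,0,-0.3],"twist":[0.6,0,0]},
    {"slide":[0,0,0],"twist":[0.6,0,0]},
    {"slide":[0,0,0],"twist":[0.6,0,0]},
    {"slide":[0,0,0],"twist":[0.6,0,0]},
    {"slide":[0,0,0],"twist":[0.6,0,0]},
    {"slide":[0,0,0],"twist":[0.6,0,0]},
    {"slide":[0,0,0],"twist":[0.6,0,0]},
    {"slide":[0,0,0],"twist":[0.4,0,0]},
    {"slide":[0,0,0],"twist":[0,0,0]},
  ],
)

```text
t: 63.22
tool_pos: [410.5, 248.7, 269.5]
ee_rot: [[0.2, 0.98, 0.0], [0.98, -0.2, -0.001], [-0.001, 0.0, -1.0]]
ft_force: [-0.5, 0.7, -0.7]
width: 31.7
```

Run:
```python
from h import *
R=np.array([[.1991,.98,0],[.98,-.1991,0],[0,0,-1]])
print(manip.sense()["tool_pos"],delta((549.2,-406,262),R))
```

```text
[410.47804384 248.72036172 269.47981542] (array([-20.46,   8.9 ,   0.27]), array([ 0.  ,  0.01, -0.01]))
```

Call:
arm_command(
  increments=[
    {"slide":[-0.6,0.45,0],"twist":[0,0,0]},
    {"slide":[-1,0.45,0],"twist":[0,0,0]},
    {"slide":[-1,0.45,0],"twist":[0,0,0]},
    {"slide":[-1,0.45,0],"twist":[0,0,0]},
    {"slide":[-1,0.45,0],"twist":[0,0,0]},
    {"slide":[-1,0.45,0],"twist":[0,0,0]},
    {"slide":[-1,0.45,0],"twist":[0,0,0]},
    {"slide":[-1,0.45,0],"twist":[0,0,0]},
    {"slide":[-1,0.45,0],"twist":[0,0,0]},
    {"slide":[-1,0.45,0],"twist":[0,0,0]},
  ],
)

```text
t: 64.47
tool_pos: [485.0, -60.9, 269.7]
ee_rot: [[0.198, 0.98, 0.001], [0.98, -0.198, -0.0], [-0.0, 0.001, -1.0]]
ft_force: [0.3, 0.0, -2.0]
width: 31.8
```

Call:
arm_command(
  increments=[
    {"slide":[-1,0.44,0],"twist":[0,0,0]},
    {"slide":[-1,0.44,0],"twist":[0,0,0]},
    {"slide":[-1,0.44,0],"twist":[0,0,0]},
    {"slide":[-1,0.44,0],"twist":[0,0,0]},
    {"slide":[-1,0.44,0],"twist":[0,0,0]},
    {"slide":[-1,0.44,0],"twist":[0,0,0]},
    {"slide":[-1,0.44,0],"twist":[0,0,0]},
    {"slide":[-1,0.44,0],"twist":[0,0,0]},
    {"slide":[-1,0.44,0],"twist":[0,0,0]},
    {"slide":[-0.9,0.44,0],"twist":[0,0,0]},
  ],
)

```text
t: 65.72
tool_pos: [555.3, -378.1, 269.3]
ee_rot: [[0.199, 0.98, -0.001], [0.98, -0.199, -0.0], [-0.0, -0.001, -1.0]]
ft_force: [0.3, 0.9, -0.6]
width: 31.5
```

Call:
arm_command(
  increments=[
    {"slide":[-0.6,0,0],"twist":[0,0,0]},
    {"slide":[-0.3,0,0],"twist":[0,0,0]},
    {"slide":[0,0,0],"twist":[0,0,0]},
    {"slide":[0,0,0],"twist":[0,0,0]},
  ],
)

```text
t: 66.22
tool_pos: [550.2, -402.9, 269.8]
ee_rot: [[0.198, 0.98, 0.0], [0.98, -0.198, 0.0], [0.001, 0.0, -1.0]]
ft_force: [0.8, 0.0, -0.9]
width: 31.6
```

Run:
```python
from h import *
R=np.array([[.1991,.98,0],[.98,-.1991,0],[0,0,-1]])
print(manip.sense()["tool_pos"],delta((549.2,-406,90),R))
```

```text
[ 550.15024082 -402.86401585  269.79987128] (array([-0.11, -0.01,  5.99]), array([ 0.  , -0.01,  0.01]))
```

Call:
arm_command(
  increments=[
    {"slide":[-0.1,0,0.8],"twist":[0,0,0]},
    {"slide":[0,0,1],"twist":[0,0,0]},
    {"slide":[0,0,1],"twist":[0,0,0]},
    {"slide":[0,0,0.9],"twist":[0,0,0]},
    {"slide":[0,0,0.5],"twist":[0,0,0]},
    {"slide":[0,0,0],"twist":[0,0,0]},
    {"slide":[0,0,0],"twist":[0,0,0]},
  ],
)

```text
t: 67.1
tool_pos: [549.7, -407.1, 144.8]
ee_rot: [[0.199, 0.98, 0.001], [0.98, -0.199, -0.001], [-0.0, 0.001, -1.0]]
ft_force: [-0.3, 0.0, -0.2]
width: 31.6
```

Run:
```python
from h import *
print(manip.sense()["tool_pos"],delta((549.2,-406,89)))
```

```text
[ 549.66263955 -407.11125245  144.78976421] (array([ 0.03, -0.02,  1.86]), None)
```

Call:
arm_command(
  increments=[
    {"slide":[0.03,0,0.5],"twist":[0,0,0]},
    {"slide":[0,0,0.6],"twist":[0,0,0]},
    {"slide":[0,0,0.5],"twist":[0,0,0]},
    {"slide":[0,0,0.2],"twist":[0,0,0]},
    {"slide":[0,0,0],"twist":[0,0,0]},
  ],
)

```text
t: 67.72
tool_pos: [549.2, -406.2, 89.2]
ee_rot: [[0.199, 0.98, -0.001], [0.98, -0.199, -0.0], [-0.0, -0.001, -1.0]]
ft_force: [-0.2, 0.9, -0.7]
width: 31.3
```

Call:
arm_command(
  increments=[
    {"slide":[0,0,0.05],"twist":[0,0,0]},
    {"slide":[0,0,0],"twist":[0,0,0]},
  ],
)

```text
t: 67.97
tool_pos: [549.5, -405.9, 88.3]
ee_rot: [[0.199, 0.98, 0.0], [0.98, -0.199, -0.0], [-0.0, 0.0, -1.0]]
ft_force: [-0.6, -0.9, -0.1]
width: 31.4
```

Seated. I'll release, rise, move clear and check.

Call:
arm_command(
  increments=[
    {"slide":[0,0,0],"twist":[0,0,0]},
    {"slide":[0,0,0],"twist":[0,0,0]},
    {"slide":[0,0,0],"twist":[0,0,0]},
    {"slide":[0,0,-0.5],"twist":[0,0,0]},
    {"slide":[0,0,-1],"twist":[0,0,0]},
    {"slide":[0,0,-1],"twist":[0,0,0]},
    {"slide":[0,0,-1],"twist":[0,0,0]},
    {"slide":[0,0,-1],"twist":[0,0,0]},
    {"slide":[0,0,-1],"twist":[0,0,0]},
    {"slide":[0,0,-1],"twist":[0,0,0]},
  ],
  fingers=0.3,
)

```text
t: 69.22
tool_pos: [549.2, -406.1, 285.4]
ee_rot: [[0.199, 0.98, 0.001], [0.98, -0.199, -0.0], [-0.0, 0.001, -1.0]]
ft_force: [0.2, 0.6, -0.2]
width: 61.2
```

Call:
arm_command(
  increments=[
    {"slide":[0.6,-0.3,0],"twist":[0,0,0]},
    {"slide":[1,-0.3,0],"twist":[0,0,0]},
    {"slide":[1,-0.3,0],"twist":[0,0,0]},
    {"slide":[1,-0.3,0],"twist":[0,0,0]},
    {"slide":[0.5,0,0],"twist":[0,0,0]},
    {"slide":[0,0,0],"twist":[0,0,0]},
    {"slide":[0,0,0],"twist":[0,0,0]},
  ],
)

```text
t: 70.1
tool_pos: [538.5, -279.4, 283.5]
ee_rot: [[0.2, 0.98, 0.0], [0.98, -0.2, -0.001], [-0.001, 0.0, -1.0]]
ft_force: [-0.5, 0.3, 0.1]
width: 61.2
```

Run:
```python
from m import *
s=manip.sense();print(s["t"],s["tool_pos"],s["joint_vel"].__class__)
c=cam("top");print(redtop(c,(549,-406)));w=cam("wrist","pics/w12b.png");print(redtop(w,(549,-406)));cam("scene","pics/s12.png")
a=cv2.imread("pics/w12b.png");b=cv2.imread("pics/s12.png");cv2.imwrite("pics/end.png",cv2.resize(np.vstack([a,b]),(480,600)))
```

```text
70.1 [ 538.51350016 -279.35387508  283.45531147] <class 'numpy.ndarray'>
[]
[([532.4, -378.5], 297, np.float64(20.7)), ([550.0, -402.9], 554, np.float64(29.5))]
```

View pics/end.png

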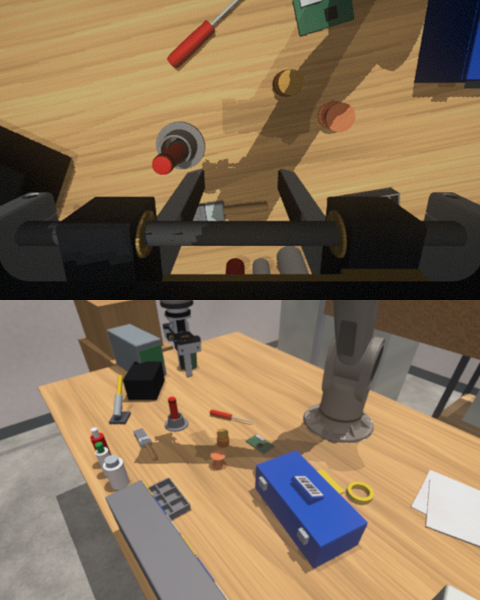

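The reader stands upright in its holder (w: (165,160)), the lid is closed, and there are no bottles on the bench. The other objects look unmoved. Handing in.

```bash
python3 -c "
from station import manip
print(manip.close_job())"
```

```text
the job is handed in; nothing more can be done
None
```

All five flux bottles are in the case's wells, the lid is closed, the label scan is done and the reader is back in its holder. I handed the job in at about 70 s of the 210 s allowed.

- **Bottles:** every grasp measured about 27.5 mm at the cap. A wrist picture showed all five seated in the wells and none left on the bench.
- **Lid:** I pushed it down with the closed fingers and it met its stop at TCP z = 106.2 mm, where I expected 106.5. The descent took about 3 N, but the last press read about 46 N upward at the wrist. That is above the 40 N limit for the arm or gripper body, although it was the fingertips that were touching. I backed off in the next call.
- **Reader:** I held it still for about 2.6 s, 60 mm from the label, with the pose within about 1 mm of the target. A two-view check put the label centre within 2 mm of where I aimed. I saw no signal that the code was read.
- **Final checks:**
  - The wrist camera found the reader upright in its holder at (550, -403) mm, against about (549, -405) before.
  - The top camera's check of the reader found nothing; I think the arm was in the way.
  - The other objects look unmoved in the final pictures; I did not measure their positions.

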